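# Grade used brake pads in a slotted pad gauge and lock its keeper

## Robot

A 7-joint arm with a two-finger parallel gripper is mounted at the origin on a cart in front of the work surface, level with it; the furniture and walls round the work are solid. World frame = base frame: x ahead of the robot, y to its left, z up, the work surface at z = 0. Lengths are in m, angles in rad, forces in N, time in s.
With the tool pointing down it reaches from about 0.425 to 0.925 m from the base axis. Payload 6.8 kg.
Tool frame: the origin (TCP) lies on the front face of the gripper's body, between the roots of the fingers; the fingertips stand 73 mm ahead of it and the grasp point (between the pads) lies 54 mm ahead of it; z points along the fingers, x is the direction in which the jaws open and shut, and the axes are right-handed (so a half turn about z gives the same grasp; the last joint's range is limited). The gripper opens to 85 mm and grips with 20 to 120 N. Pads are 22 mm wide; open, the fingers measure 114 mm over their backs; the gripper's body (76 mm by 85 mm) begins 54 mm behind the grasp point. The pads swing forward as they close: fully open they stand 13 mm farther back than shut.
Start: joints at [1.152, 0.477, 0.022, 1.555, -0.011, 1.109, -0.083], TCP at [0.206, -0.643, 0.304] pointing down, gripper open.
Joint ranges: [-2.96, 2.96], [-0.34, 2.1], [-1.41, 1.46], [0.24, 2.44], [-1.37, 4.51], [0.17, 1.92], [-2.96, 2.96]. Speed limits (rad/s): [2.39, 2.39, 3.14, 3.14, 3.14, 3.14, 3.14].

## Interface

Orientations are given as a unit quaternion [w, x, y, z].
In Python, from station import get_obs, read_camera, hand_in gives the robot as it stands. The module is installed in compiled form; this text tells all that it offers.
- The arm moves only by the shell command python3 -m creep 'ROWS' [FORCE]. ROWS is JSON, a list that holds one entry, the list of rows, each a list of 7 numbers: the turn, a rotation vector about the tool's x, y, z in rad, then the shift along the tool's x, y, z in m, then the finger opening in m, from 0 to 0.0854. A call has 1 to 20 rows; each row shifts and turns the pose as measured when the row begins, along the tool's axes as they then stand; what a row does not reach is not made up. A row lasts 1/12 s, in which the tool goes at most 41.7 mm and 7.16 degrees, less where a joint would pass 70% of its speed; a pose out of reach is approached as far as the arm can. A call is refused whole if a number of a shift passes 0.0417 or a number of a turn 0.125, either way. A call with a gripper value outside its range is refused whole. The fingers move at their own pace and stop on an object; FORCE is the grip in N (left out, the last holds). Time passes only in rows, so rows that do not move let the fingers close. It gives the time, the measured TCP pose, the force and the opening at its end, in the units of the state.
- get_obs(): the state, without advancing time (a new reading comes with each control period).
- read_camera(name): name is "scene" or "top" or "wrist"; returns a dict with "color" (420x560x3 uint8, red, green, blue), "range_z" (420x560 float32, m along the optical axis (not along the pixel's ray), 0 where there is no reading), "fovy" (degrees; the focal length in pixels is half the picture's height over the tangent of half this angle, whatever the lens; pixels are square), "cx", "cy" (the principal point, pixels), "rvec" (rotation vector, rad) and "tvec" (3), from world to camera coordinates, as OpenCV has them. Camera axes: x right, y down, z forward; pixel columns grow to the right and rows downward; lengths in m; the calibration is good to about 2 mm. A picture is of the moment at which its call begins.
- hand_in(): hands the job in, once; it reports no verdict.
The state is a dict: "t": time; "q": joint angles; "joint_vel": joint speeds; "joint_torque": joint torques, N m; "eef_pos": TCP position; "tool_rot": TCP orientation; "contact_force": force on the tool from outside, world axes, zero at the start; "torque": the same for the moment, N m; "gripper_width": opening from 0.0 (shut) to 1.0 (fully open).
Only numpy, scipy, OpenCV 4.12 (cv2) and the standard library are available. Lean on these libraries where they do the work, as an engineer would, in place of code of your own. Each camera call takes 0.05 s, during which the arm holds its last target.

## Task

Grade the used brake pads that stand in the blue wash caddy: turn the red ball knob of the pad gauge until its toothed keeper is fully open, then lower every pad upright into the slot of its own thickness (the narrowest one it will enter, where it rests on the shoulder and does not sink to the bottom). When all of them hang in their slots, turn the knob back fully home so that the teeth lock them in. Leave the screw tin and the tape measure alone.

Things in the scene. Friction and masses are not known exactly. Their poses are not given: they have to be found in the camera images.
- gauge: Brake pad gauge, 3 kg, loose on the bench (slides if pushed hard): black block with five parallel slots on a dark steel base 104 x 314 x 8 mm. Origin on its underside at the third slot; x runs along the slots, y along the row towards the knob. Slots at y = +100, +50, 0, -50, -100 mm (slot1, the narrowest, next to the knob). Block top 42 mm above the bench.
- knob (a joint): Turn of the red ball knob, rad: 0 = keeper shut (a tooth over both ends of each slot), 1.4 = fully open (teeth over the walls between slots, 4 mm clear of the thickest pad). Opening is anticlockwise seen from above. A pinion slides the keeper 25 mm along the gauge's y over the full turn. Stays where left; takes about 0.15 N m.
- knob_ball (a point): Centre of the red ball knob: a smooth 40 mm ball on a vertical 12 mm stem (the turning axis) at the gauge's end, 111 mm above the bench, at x = 0, y = +156 mm in the gauge's frame. Below it a 60 x 56 mm housing with collar, 66 mm high.
- keeper_mid (a point): Point on the sliding bright aluminium keeper, midway between its two rails, on its slot-3 teeth's underside (71 mm above the bench), over the slot when shut. The rails run along both ends of the slots, outer faces at x = +-49 mm in the gauge's frame, tops 75 mm above the bench; the flat teeth, 18 mm wide (along y), 4 mm thick, reach in to x = +-30 mm.
- caddy: Blue plastic wash caddy 96 x 262 mm, 1.5 kg, loose on the bench; the pads stand on edge in it. Origin at the centre of its underside; five bays along its y at +100, +50, 0, -50, -100 mm, floor 6 mm above the bench, each 26 mm wide between ribs 38 mm above the bench. Ribs stand only beyond x = +-19 mm, so fingers can go down between them beside a pad.
- pad_green: Used brake pad, 8 mm thick: green-painted backing plate 6 mm, 56 mm wide, 60 mm high, with grey lining 2 mm thick, 54 x 50 mm, on one face. Stands on its lower edge. Origin mid lower edge; x width, y thickness (+-4 mm), z up. Ears on the plate: 76 mm over both, 34 to 46 mm above the lower edge. 70 g. Belongs in slot1, either face forward. May be absent.
- pad_yellow: Used brake pad, 12 mm thick: yellow-painted backing plate 6 mm, 56 mm wide, 60 mm high, with grey lining 6 mm thick, 54 x 50 mm, on one face. Stands on its lower edge. Origin mid lower edge; x width, y thickness (+-6 mm), z up. Ears on the plate: 76 mm over both, 34 to 46 mm above the lower edge. 100 g. Belongs in slot2, either face forward. May be absent.
- pad_red: Used brake pad, 16 mm thick: red-painted backing plate 6 mm, 56 mm wide, 60 mm high, with grey lining 10 mm thick, 54 x 50 mm, on one face. Stands on its lower edge. Origin mid lower edge; x width, y thickness (+-8 mm), z up. Ears on the plate: 76 mm over both, 34 to 46 mm above the lower edge. 130 g. Belongs in slot3, either face forward. May be absent.
- pad_blue: Used brake pad, 20 mm thick: blue-painted backing plate 6 mm, 56 mm wide, 60 mm high, with grey lining 14 mm thick, 54 x 50 mm, on one face. Stands on its lower edge. Origin mid lower edge; x width, y thickness (+-10 mm), z up. Ears on the plate: 76 mm over both, 34 to 46 mm above the lower edge. 160 g. Belongs in slot4, either face forward. May be absent.
- pad_white: Used brake pad, 24 mm thick: white-painted backing plate 6 mm, 56 mm wide, 60 mm high, with grey lining 18 mm thick, 54 x 50 mm, on one face. Stands on its lower edge. Origin mid lower edge; x width, y thickness (+-12 mm), z up. Ears on the plate: 76 mm over both, 34 to 46 mm above the lower edge. 190 g. Belongs in slot5, either face forward. May be absent.
- slot1 (a point): Slot for 8 mm pads: its middle, at shoulder height, 22 mm above the bench; axes as the gauge's. A seated pad's origin lies here. Slot 64 mm long, ends closed up to block height; 4 mm flared mouth, guide walls 10 mm apart down to the shoulder, below it 6 mm apart down to a floor 8 mm above the bench.
- slot2 (a point): Slot for 12 mm pads: its middle, at shoulder height, 22 mm above the bench; axes as the gauge's. A seated pad's origin lies here. Slot 64 mm long, ends closed up to block height; 4 mm flared mouth, guide walls 14 mm apart down to the shoulder, below it 10 mm apart down to a floor 8 mm above the bench.
- slot3 (a point): Slot for 16 mm pads: its middle, at shoulder height, 22 mm above the bench; axes as the gauge's. A seated pad's origin lies here. Slot 64 mm long, ends closed up to block height; 4 mm flared mouth, guide walls 18 mm apart down to the shoulder, below it 14 mm apart down to a floor 8 mm above the bench.
- slot4 (a point): Slot for 20 mm pads: its middle, at shoulder height, 22 mm above the bench; axes as the gauge's. A seated pad's origin lies here. Slot 64 mm long, ends closed up to block height; 4 mm flared mouth, guide walls 22 mm apart down to the shoulder, below it 18 mm apart down to a floor 8 mm above the bench.
- slot5 (a point): Slot for 24 mm pads: its middle, at shoulder height, 22 mm above the bench; axes as the gauge's. A seated pad's origin lies here. Slot 64 mm long, ends closed up to block height; 4 mm flared mouth, guide walls 26 mm apart down to the shoulder, below it 22 mm apart down to a floor 8 mm above the bench.
- tin: Round tin of screws, 68 mm across, 49 mm high, a bystander on the bench. Origin at its underside.
- tape: Yellow tape measure, 35 x 70 x 66 mm, a bystander on the bench. Origin at its underside.

How it is judged:
On the way, in this order (a step that is already met when the one before it is completed fails the run):
1. the keeper is fully open (value of joint knob above 1.25 rad), for 0.2 s.
2. every pad rests on the shoulder of its own slot (horizontal distance between pad_green and slot1 below 0.007 m and y of pad_green in the frame of slot1 between -0.004 and 0.004 m and z of pad_green in the frame of slot1 between -0.004 and 0.004 m and angle between each of pad_green, pad_yellow, pad_red, pad_blue, pad_white's own z axis and vertical below 0.18 rad and horizontal distance between pad_yellow and slot2 below 0.007 m and y of pad_yellow in the frame of slot2 between -0.004 and 0.004 m and z of pad_yellow in the frame of slot2 between -0.004 and 0.004 m and horizontal distance between pad_red and slot3 below 0.007 m and y of pad_red in the frame of slot3 between -0.004 and 0.004 m and z of pad_red in the frame of slot3 between -0.004 and 0.004 m and horizontal distance between pad_blue and slot4 below 0.007 m and y of pad_blue in the frame of slot4 between -0.004 and 0.004 m and z of pad_blue in the frame of slot4 between -0.004 and 0.004 m and horizontal distance between pad_white and slot5 below 0.007 m and y of pad_white in the frame of slot5 between -0.004 and 0.004 m and z of pad_white in the frame of slot5 between -0.004 and 0.004 m), for 0.2 s.
3. the knob is turned back home and the keeper shut over the pads (value of joint knob below 0.15 rad), for 0.2 s.
At the end, for the whole second after the job is handed in: Every pad present is upright (10 deg) in the slot of its own thickness, its origin within 7 mm of the slot site along the slot, 4 mm across it and 4 mm in height; the knob is within 0.15 rad of home (keeper shut over the ears); all is released and at rest (all of step 2 and value of joint knob below 0.15 rad and linear speed of each of pad_green, pad_yellow, pad_red, pad_blue, pad_white, gauge below 0.02 m/s and contact force between the fingers and pad_green below 0.2 N and contact force between the fingers and pad_yellow below 0.2 N and contact force between the fingers and pad_red below 0.2 N and contact force between the fingers and pad_blue below 0.2 N and contact force between the fingers and pad_white below 0.2 N); the robot touches nothing.
It fails at once if the screw tin or the tape measure is knocked away (more than 40 mm) (distance of any of tin, tape from where it was at the start of the episode above 0.04 m).
It fails at once if the gauge is tipped (angle between gauge's own z axis and vertical above 0.3 rad).
Of pad_green, pad_yellow, pad_red, pad_blue, pad_white only 4 to 5 are there at a start; the rules pass over those that are not, and their reading is None.
At some moment in a run one of gauge, caddy may be knocked a few centimetres aside while the robot is not near it.
It also fails if it takes over 200 s, if anything falls off the work surface, if the arm or the gripper's body presses on something with over 40 N, if the wrist force passes 120 N, or if a joint passes its speed limit or range.

## Working session

There is one attempt and no reset: what is moved stays moved. The work goes in short steps, Python scripts to look and compute and a shell command to move; the robot and the scene stay as the last step left them, time stands still between calls to the robot, and variables do not carry over. Pictures are saved under pics/ and viewed, and the job is handed in when it is done.

```bash
mkdir -p pics; ls; cat > h.py <<'E'
import numpy as np, cv2
from station import get_obs, read_camera
def K(c):
    f=c["color"].shape[0]/2/np.tan(np.radians(c["fovy"])/2); return f,c["cx"],c["cy"]
def world(c):
    f,cx,cy=K(c); z=c["range_z"].astype(float); v,u=np.mgrid[:z.shape[0],:z.shape[1]]
    P=np.stack([(u-cx)/f*z,(v-cy)/f*z,z],-1)
    R=cv2.Rodrigues(np.array(c["rvec"],float))[0]; t=np.array(c["tvec"],float).ravel()
    W=(P-t)@R; W[z<=0]=np.nan; return W
def proj(c,p):
    R=cv2.Rodrigues(np.array(c["rvec"],float))[0]; q=np.atleast_2d(p)@R.T+np.array(c["tvec"]).ravel(); f,cx,cy=K(c)
    return np.c_[f*q[:,0]/q[:,2]+cx, f*q[:,1]/q[:,2]+cy]
def save(c,n): cv2.imwrite(f"pics/{n}.png",c["color"][:,:,::-1])
E
python3 - <<'E'
from h import *
o=get_obs(); print({k:np.round(v,3) for k,v in o.items()})
for n in ["scene","top"]:
    c=read_camera(n); save(c,n+"0"); print(n,c["fovy"],c["cx"],c["cy"],c["rvec"],c["tvec"])
E
```

```text
pics
{'t': np.float64(0.0), 'q': array([ 1.152,  0.478,  0.022,  1.556, -0.011,  1.109, -0.083]), 'joint_vel': array([ 0.001,  0.002, -0.001, -0.001,  0.001,  0.001,  0.001]), 'joint_torque': array([ 0.0000e+00, -5.9645e+01,  1.6070e+00, -2.8120e+01,  1.2000e-02,
        9.0000e-03, -0.0000e+00]), 'eef_pos': array([ 0.206, -0.642,  0.303]), 'tool_rot': array([-0.   ,  0.808, -0.589, -0.001]), 'contact_force': array([-1.456, -0.615, -0.875]), 'torque': array([-0.037, -0.019, -0.001]), 'gripper_width': np.float64(0.999)}
scene 44.97164109463463 290.46001778039886 220.85915401517573 [ 1.06281357 -2.4969888   0.93099886] [0.15706885 0.46006465 1.06015848]
top 53.82678076204379 281.6666986116666 212.1953494263275 [ 2.16921006 -2.15855183  0.1072577 ] [-0.21437383  0.45716585  0.94640397]
```

View pics/scene0.png

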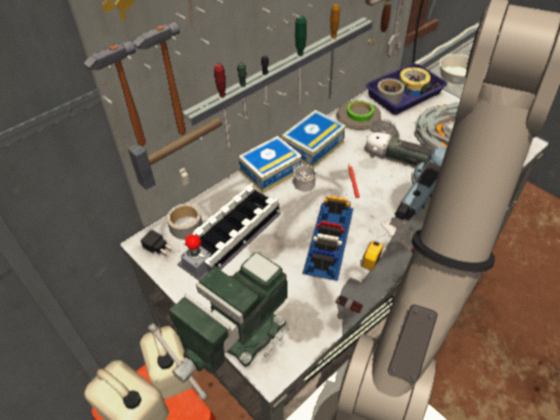

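View pics/top0.png

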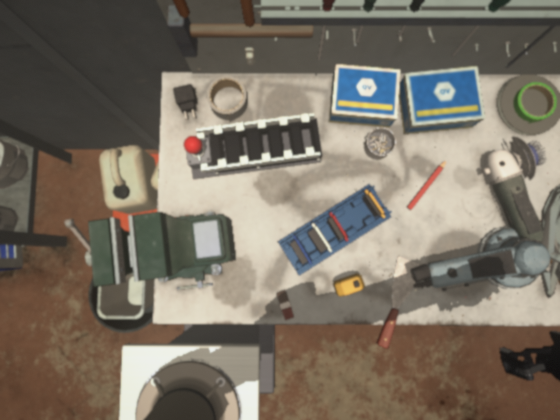

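The knob is at about (193,145) in the top view, with the gauge row running right from it. The caddy is near (335,230), with pads visible at (375,205), (340,228), (320,237) and (298,250). I'll zoom in and measure.

```bash
python3 - <<'E'
from h import *
c=read_camera("top"); W=world(c)
im=c["color"][:,:,::-1]
a=cv2.resize(im[180:280,270:400],None,fx=6,fy=6,interpolation=cv2.INTER_CUBIC); cv2.imwrite("pics/cad1.png",a)
a=cv2.resize(im[105:185,180:330],None,fx=5,fy=5,interpolation=cv2.INTER_CUBIC); cv2.imwrite("pics/gau1.png",a)
for n,(u,v) in dict(ball=(193,144),bench=(260,190),yellow=(375,205),red=(340,227),white=(320,237),dark=(298,250)).items(): print(n,W[v,u].round(3))
hsv=cv2.cvtColor(c["color"],cv2.COLOR_RGB2HSV)
# caddy blue
m=(hsv[...,0]>95)&(hsv[...,0]<125)&(hsv[...,1]>90)&(W[...,2]<.055)&(W[...,2]>.02); 
m[:180]=0;m[290:]=0;m[:,:260]=0;m[:,400:]=0
cv2.imwrite("pics/m1.png",m.astype(np.uint8)*255)
P=W[m]; print(m.sum(), cv2.minAreaRect((P[:,:2]*1000).astype(np.float32)), np.percentile(P[:,2],[5,50,95]))
# heights map of caddy region
E
```

```text
ball [ 0.592 -0.024  0.13 ]
bench [ 0.514 -0.159  0.002]
yellow [ 0.472 -0.424  0.056]
red [ 0.421 -0.343  0.066]
white [ 0.399 -0.298  0.063]
dark [ 0.37  -0.249  0.057]
56 ((421.76153564453125, -337.6749267578125), (76.01113891601562, 194.07684326171875), 32.825130462646484) [0.02859453 0.03826054 0.05286207]
```

```bash
python3 - <<'E'
from h import *
c=read_camera("top"); W=world(c)
# orthographic render: 1mm/px of colours and heights by splatting
for name,x0,x1,y0,y1 in [("c",.33,.75,-.45,-.0),]: pass
m=np.isfinite(W[...,2])&(W[...,2]>.055)&(W[...,2]<.08)
v,u=np.nonzero(m&(np.arange(560)[None]>270)&(np.arange(560)[None]<400)&(np.arange(420)[:,None]>180)&(np.arange(420)[:,None]<275))
from scipy import ndimage
mm=np.zeros(m.shape,bool); mm[v,u]=1
l,n=ndimage.label(mm)
for i in range(1,n+1):
    s=l==i
    if s.sum()>10:
        P=W[s]; print(s.sum(),np.round(P.mean(0),3),c["color"][s].mean(0).round(),cv2.minAreaRect((P[:,:2]*1000).astype(np.float32)),np.argwhere(s).mean(0).round())
mk=(W[...,2]>.068)&(W[...,2]<.083); mk[:105]=0;mk[185:]=0;mk[:,:195]=0;mk[:,335:]=0
P=W[mk];print(mk.sum(),P.mean(0),cv2.minAreaRect((P[:,:2]*1000).astype(np.float32)),np.percentile(P[:,2],[5,50,95]))
E
```

```text
136 [ 0.474 -0.421  0.062] [148. 119.  77.] ((473.7935485839844, -421.35089111328125), (54.44463348388672, 13.074918746948242), 33.39432144165039) [204. 374.]
152 [ 0.421 -0.337  0.061] [122.  78.  72.] ((420.76910400390625, -336.698486328125), (54.859344482421875, 16.658348083496094), 29.386281967163086) [227. 337.]
223 [ 0.394 -0.296  0.06 ] [136. 131. 119.] ((393.1597595214844, -294.7729187011719), (54.697383880615234, 24.242210388183594), 33.662872314453125) [239. 319.]
180 [ 0.368 -0.253  0.06 ] [ 91.  92. 101.] ((366.7108459472656, -252.53306579589844), (54.49345397949219, 19.72694969177246), 31.960519790649414) [251. 300.]
1149 [ 0.6136328  -0.15855062  0.07300914] ((617.9310913085938, -176.38145446777344), (105.06111907958984, 331.2572937011719), 9.367940902709961) [0.06887176 0.07319662 0.0770158 ]
```

View pics/cad1.png

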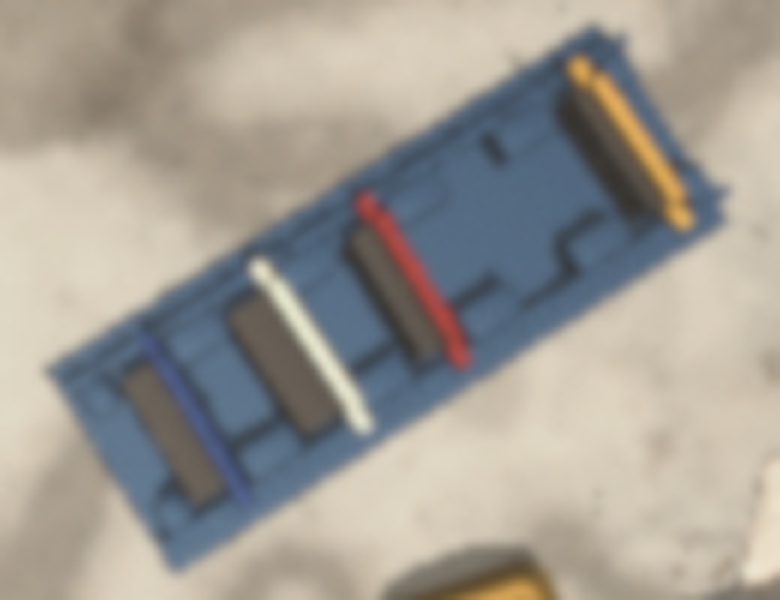

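View pics/gau1.png

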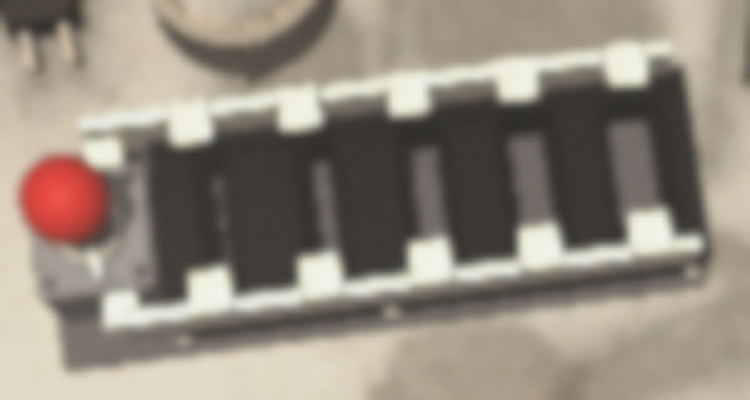

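There are four pads: yellow, red, white and blue, with the bay between yellow and red empty. Next I'll fit the gauge pose from the ball and rails.

```bash
cat >> h.py <<'E'
from scipy.optimize import least_squares
def ball(c,W=None,roi=None):
    W=world(c) if W is None else W
    hsv=cv2.cvtColor(c["color"],cv2.COLOR_RGB2HSV); h=hsv[...,0]
    m=((h<8)|(h>172))&(hsv[...,1]>150)&(hsv[...,2]>90)&(W[...,2]>.08)&(W[...,2]<.15)
    n,l,s,_=cv2.connectedComponentsWithStats(m.astype(np.uint8)); 
    if n<2: return None
    i=1+np.argmax(s[1:,4]); m=l==i
    m=cv2.erode(m.astype(np.uint8),np.ones((3,3)))>0
    P=W[m]
    r=least_squares(lambda p:np.linalg.norm(P-p,axis=1)-.02,P.mean(0)-[0,0,.015],loss='soft_l1',f_scale=.002)
    # ray-centroid estimate at height .111
    return r.x,m.sum(),np.sqrt(np.mean(r.fun**2)),np.argwhere(l==i).mean(0),s[i,4]
def pix2plane(c,u,v,z):
    f,cx,cy=K(c); R=cv2.Rodrigues(np.array(c["rvec"],float))[0]; t=np.array(c["tvec"]).ravel()
    d=R.T@np.array([(u-cx)/f,(v-cy)/f,1.]); o=-R.T@t
    return o+d*(z-o[2])/d[2]
def rails(c,W=None,box=None):
    W=world(c) if W is None else W
    hsv=cv2.cvtColor(c["color"],cv2.COLOR_RGB2HSV)
    m=(hsv[...,2]>170)&(hsv[...,1]<60)&(W[...,2]>.06)&(W[...,2]<.09)
    return m
E
python3 - <<'E'
from h import *
c=read_camera("top"); W=world(c)
b=ball(c,W); print(b); print(pix2plane(c,b[3][1],b[3][0],.111))
m=rails(c,W); m[:105]=0;m[185:]=0;m[:,:195]=0;m[:,335:]=0
v,u=np.nonzero(m); P=np.array([pix2plane(c,a,b_,.075) for a,b_ in zip(u,v)])
print(len(P),cv2.minAreaRect((P[:,:2]*1000).astype(np.float32)))
cv2.imwrite("pics/mr.png",cv2.resize((m[105:185,180:330]*255).astype(np.uint8),None,fx=5,fy=5))
c2=read_camera("scene"); b=ball(c2); print(b); print(pix2plane(c2,b[3][1],b[3][0],.111))
E
```

```text
(array([ 0.59573946, -0.01812711,  0.11071794]), np.int64(137), np.float64(0.0013840449344458205), array([144.41116751, 192.54822335]), np.int32(197))
[ 0.59614086 -0.01832528  0.111     ]
1120 ((617.2125244140625, -177.28977966308594), (107.5662841796875, 330.9218444824219), 10.366045951843262)
(array([ 0.59798917, -0.0178478 ,  0.11267376]), np.int64(127), np.float64(0.0020228337303443084), array([241.39784946, 192.65053763]), np.int32(186))
[ 0.59814146 -0.01886042  0.111     ]
```

View pics/mr.png

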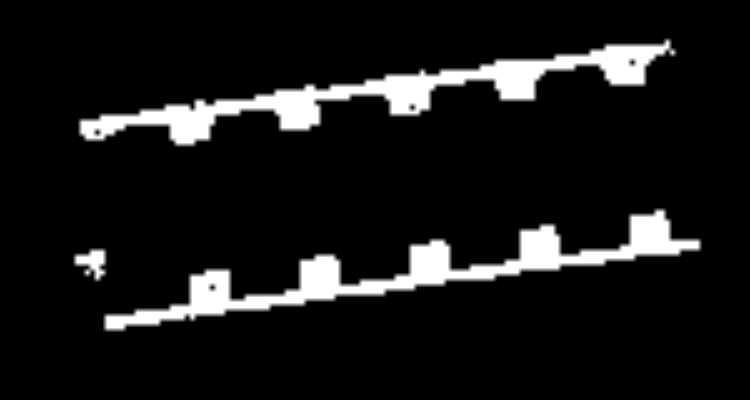

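```bash
cat >> h.py <<'E'
from scipy.optimize import minimize
def fitkeeper(c,guess,dbg=None,s0=0.0,pad=.03):
    """guess: gauge (x,y,yaw); returns keeper centre (x,y,yaw). yaw: gauge x-axis angle in world"""
    W=world(c); m=rails(c,W).astype(np.float32)
    H=400; g=np.array(guess,float)
    R=cv2.Rodrigues(np.array(c["rvec"],float))[0]; t=np.array(c["tvec"]).ravel(); f,cx,cy=K(c)
    Kc=np.array([[f,0,cx],[0,f,cy],[0,0,1.]])
    # plane coords (X mm,Y mm) local to guess -> pixel
    ca,sa=np.cos(g[2]),np.sin(g[2])
    A=np.array([[ca,-sa,g[0]],[sa,ca,g[1]],[0,0,.075],[0,0,1]])  # local (x,y,1)->world h
    S=np.array([[.001,0,-.1],[0,.001,-.2],[0,0,1]])            # img px -> local m
    Hm=Kc@np.c_[R,t]@A@S
    I=cv2.warpPerspective(m,Hm,(200,400),flags=cv2.WARP_INVERSE_MAP|cv2.INTER_LINEAR)
    I=cv2.GaussianBlur(I,(0,0),1.5)
    X,Y=np.meshgrid(np.arange(200)-100.,np.arange(400)-200.)
    def model(p):
        dx,dy,a=p; x=(X-dx)*np.cos(a)+(Y-dy)*np.sin(a); y=-(X-dx)*np.sin(a)+(Y-dy)*np.cos(a)
        sg=lambda d:1/(1+np.exp(-np.clip(d/1.2,-30,30)))
        ax=np.abs(x)
        rail=sg(49-ax)*sg(ax-44)*sg(y+115)*sg(137-y)
        T=rail
        for k in (-100,-50,0,50,100): T=np.maximum(T,sg(49-ax)*sg(ax-30)*sg(9-np.abs(y-k)))
        return T
    valid=(np.abs(Y)<112)
    cost=lambda p:-np.corrcoef((model(p)*valid)[valid],I[valid])[0,1]
    best=None
    for y0 in (-12,0,12):
        r=minimize(cost,[0,y0,0],method='Nelder-Mead',options=dict(initial_simplex=[[0,y0,0],[8,y0,0],[0,y0+8,0],[0,y0,.05]],xatol=.05,fatol=1e-5))
        if best is None or r.fun<best.fun: best=r
    if dbg:
        cv2.imwrite(f"pics/{dbg}.png",np.dstack([I*255,model(best.x)*255,I*0]).astype(np.uint8))
    d=best.x[:2]/1000; return np.array([g[0]+ca*d[0]-sa*d[1],g[1]+sa*d[0]+ca*d[1],g[2]+best.x[2]]),-best.fun
E
python3 - <<'E'
from h import *
c=read_camera("top"); 
k,s=fitkeeper(c,(.617,-.172,.15),"fk0"); print(k,s)
b=ball(c)[0]; a=k[2]
print(b, (b[:2]-k[:2])@np.array([[np.cos(a),-np.sin(a)],[np.sin(a),np.cos(a)]]))
E
```

```text
[ 0.61569126 -0.17016126  0.13945339] 0.9730632395153413
[ 0.59543711 -0.01776069  0.11101574] [0.00112643 0.15373646]
```

View pics/fk0.png

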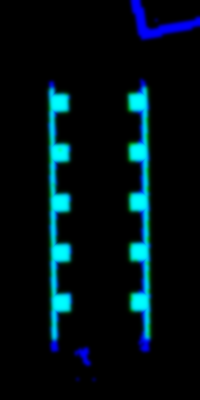

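The keeper fit is good: in its own frame the ball comes out 154 mm along y, against 156 mm given. Next a move planner, and a check of the obstacles' heights.

```bash
cat >> h.py <<'E'
from scipy.spatial.transform import Rotation as Ro
def tool():
    o=get_obs(); w,x,y,z=o["tool_rot"]; R=Ro.from_quat([x,y,z,w]).as_matrix(); return np.array(o["eef_pos"]),R,o
def plan(p=None,yaw=None):
    """print turn (tool frame, total) to point down with tool-x yaw, then shift in tool frame AFTER that turn, total"""
    P,R,o=tool()
    y0=np.arctan2(R[1,0],R[0,0])
    if yaw is None: yaw=y0
    c,s=np.cos(yaw),np.sin(yaw); T=np.array([[c,s,0],[s,-c,0],[0,0,-1]])
    rv=Ro.from_matrix(R.T@T).as_rotvec()
    p=P if p is None else np.array(p)
    d=p-P
    print("t %.2f pos %s yaw %.3f w %.4f F %s q7 %.2f"%(o["t"],P.round(4),y0,o["gripper_width"]*.0854,np.round(o["contact_force"],1),o["q"][6]))
    print("turn",rv.round(4),"shift after",(T.T@d).round(4),"shift before",(R.T@d).round(4))
E
python3 - <<'E'
from h import *
c=read_camera("top"); W=world(c)
for u,v in [(205,240),(150,245),(115,250),(228,100),(185,100),(379,142),(365,95),(350,285)]: print((u,v),W[v,u].round(3))
plan((.597,-.019,.28),-.73)
plan((.597,-.019,.28))
E
```

```text
(205, 240) [ 0.387 -0.062  0.168]
(150, 245) [0.376 0.037 0.2  ]
(115, 250) [0.366 0.102 0.203]
(228, 100) [ 0.738 -0.078  0.003]
(185, 100) [0.726 0.02  0.035]
(379, 142) [ 0.625 -0.441  0.031]
(365, 95) [ 0.725 -0.403  0.069]
(350, 285) [ 0.293 -0.364  0.061]
t 0.40 pos [ 0.2064 -0.6426  0.3038] yaw -1.260 w 0.0858 F [-0.6  0.7  0.1] q7 -0.08
turn [-1.0e-04  2.0e-04 -5.3e-01] shift after [-0.1248 -0.7252  0.0238] shift before [-0.4743 -0.5626  0.0239]
t 0.40 pos [ 0.2064 -0.6426  0.3038] yaw -1.260 w 0.0858 F [-0.6  0.7  0.1] q7 -0.08
turn [-0.      0.0002 -0.    ] shift after [-0.4743 -0.5626  0.0238] shift before [-0.4743 -0.5626  0.0239]
```

```bash
python3 -m creep '[[[0,0,-0.106,0,0,0,0.085],[0,0,-0.106,0,0,0,0.085],[0,0,-0.106,0,0,0,0.085],[0,0,-0.106,0,0,0,0.085],[0,0,-0.106,0,0,0,0.085],[0,0,0,-0.006,-0.035,0,0.085],[0,0,0,-0.006,-0.035,0,0.085],[0,0,0,-0.006,-0.035,0,0.085],[0,0,0,-0.006,-0.035,0,0.085],[0,0,0,-0.006,-0.035,0,0.085],[0,0,0,-0.006,-0.035,0,0.085],[0,0,0,-0.006,-0.035,0,0.085],[0,0,0,-0.006,-0.035,0,0.085],[0,0,0,-0.006,-0.035,0,0.085],[0,0,0,-0.006,-0.035,0,0.085],[0,0,0,-0.006,-0.035,0,0.085]]]'; python3 - <<'E'
from h import *
plan((.597,-.019,.28),-.73)
c=read_camera("wrist"); save(c,"w1"); print(ball(c))
E
```

```text
t: 1.73
eef_pos: [0.4067, -0.3017, 0.3021]
tool_rot: [0.004, 0.936, -0.353, 0.0]
contact_force: [1.2, -0.7, -0.1]
gripper_width: 0.994
t 1.73 pos [ 0.4067 -0.3017  0.3021] yaw -0.721 w 0.0849 F [ 1.2 -0.7 -0.1] q7 -0.28
turn [ 0.0072 -0.0035  0.0091] shift after [-0.0467 -0.3376  0.0221] shift before [-0.0437 -0.3381  0.0195]
None
```

View pics/w1.png

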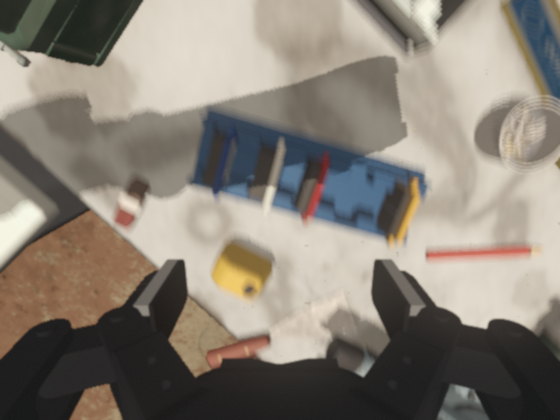

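The wrist camera shows the caddy with four pads (215–420, 130–240), the tape at (242,268) and the vise at top left. I'll continue to the knob.

```bash
python3 -m creep '[[[0.002,-0.001,0.002,-0.005,-0.035,0.002,0.07],[0.002,-0.001,0.002,-0.005,-0.035,0.002,0.07],[0.002,-0.001,0.002,-0.005,-0.035,0.002,0.07],[0.002,-0.001,0.002,-0.005,-0.035,0.002,0.07],[0,0,0,-0.005,-0.035,0.002,0.07],[0,0,0,-0.005,-0.035,0.002,0.07],[0,0,0,-0.005,-0.035,0.002,0.07],[0,0,0,-0.005,-0.035,0.002,0.07],[0,0,0,-0.005,-0.035,0.002,0.07],[0,0,0,-0.005,-0.025,0.002,0.07],[0,0,0,0,0,0,0.07],[0,0,0,0,0,0,0.07]]]'; python3 - <<'E'
from h import *
plan((.597,-.019,.28),-.73)
c=read_camera("wrist"); save(c,"w2"); print(ball(c))
c=read_camera("top"); print(ball(c))
E
```

```text
t: 2.78
eef_pos: [0.6043, 0.0067, 0.2845]
tool_rot: [-0.003, 0.936, -0.351, 0.003]
contact_force: [-0.5, -0.2, -0.3]
gripper_width: 0.82
t 2.78 pos [0.6043 0.0067 0.2845] yaw -0.717 w 0.0700 F [-0.5 -0.2 -0.3] q7 -1.00
turn [-0.009  -0.0039  0.0127] shift after [0.0117 0.0241 0.0045] shift before [0.0114 0.0242 0.0043]
(array([ 0.59698306, -0.01720072,  0.10966625]), np.int64(1516), np.float64(0.0005079297981617064), array([231.61268012, 292.32622478]), np.int32(1735))
(array([ 0.59628044, -0.01763355,  0.11113152]), np.int64(99), np.float64(0.0012172583034069052), array([144.08      , 192.29142857]), np.int32(175))
```

View pics/w2.png

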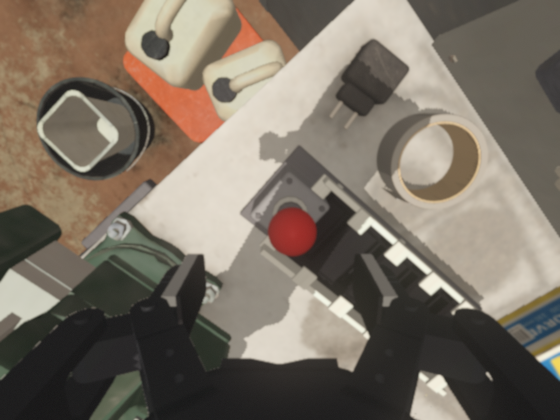

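```bash
python3 -m creep '[[[-0.004,-0.002,0.006,0.006,0.012,0,0.07],[-0.004,-0.002,0.006,0.005,0.011,0,0.07],[0,0,0,0,0,0,0.07],[0,0,0,0,0,0,0.07]]]'; python3 - <<'E'
from h import *
plan((.597,-.0175,.162),-.73)
c=read_camera("wrist"); print(ball(c))
E
```

```text
t: 3.22
eef_pos: [0.5942, -0.0281, 0.2848]
tool_rot: [0.002, 0.932, -0.362, -0.0]
contact_force: [0.0, 0.4, -0.1]
gripper_width: 0.819
t 3.22 pos [ 0.5942 -0.0281  0.2848] yaw -0.741 w 0.0699 F [ 0.   0.4 -0.1] q7 -0.96
turn [ 0.0035 -0.0012 -0.0106] shift after [-0.005  -0.0098  0.1228] shift before [-0.0052 -0.0101  0.1227]
(array([ 0.59710125, -0.01714358,  0.10964667]), np.int64(1537), np.float64(0.0005115035454502475), array([191.15721505, 274.07636159]), np.int32(1781))
```

```bash
python3 -m creep '[[[0.002,-0.001,-0.005,-0.003,-0.005,0,0.07],[0,0,0,-0.001,-0.002,0.015,0.07],[0,0,0,0,0,0.025,0.07],[0,0,0,0,0,0.03,0.07],[0,0,0,0,0,0.02,0.07],[0,0,0,0,0,0.01,0.07],[0,0,0,0,0,0,0.07],[0,0,0,0,0,0,0.07]]]'; python3 - <<'E'
from h import *
plan((.597,-.0172,.162),-.73)
c=read_camera("wrist"); print(ball(c))
E
```

```text
t: 3.93
eef_pos: [0.5987, -0.0182, 0.1845]
tool_rot: [-0.002, 0.933, -0.36, 0.003]
contact_force: [0.8, 0.8, 0.7]
gripper_width: 0.824
t 3.93 pos [ 0.5987 -0.0182  0.1845] yaw -0.736 w 0.0703 F [0.8 0.8 0.7] q7 -1.03
turn [-0.0054 -0.0047 -0.0055] shift after [-0.0019  0.0004  0.0225] shift before [-0.002   0.0005  0.0225]
(array([ 0.59705484, -0.01737845,  0.10969932]), np.int64(4394), np.float64(0.0004907267735208639), array([264.93739669, 277.07520661]), np.int32(4840))
```

Aligned to 2 mm. I'll go down the rest and close on the ball.

```bash
python3 -m creep '[[[-0.003,-0.002,0,-0.001,0,0.012,0.07],[0,0,0,-0.001,0,0.01,0.07],[0,0,0,0,0,0,0.07],[0,0,0,0,0,0,0.045],[0,0,0,0,0,0,0.03],[0,0,0,0,0,0,0.03],[0,0,0,0,0,0,0.03],[0,0,0,0,0,0,0.03],[0,0,0,0,0,0,0.03],[0,0,0,0,0,0,0.03]]]' 60; python3 - <<'E'
from h import *
plan((.597,-.0172,.162),-.73)
c=read_camera("wrist"); print(ball(c))
E
```

```text
t: 4.82
eef_pos: [0.5991, -0.0158, 0.1652]
tool_rot: [-0.002, 0.933, -0.36, 0.004]
contact_force: [0.3, -0.7, -2.0]
gripper_width: 0.435
t 4.82 pos [ 0.5991 -0.0158  0.1652] yaw -0.736 w 0.0372 F [ 0.3 -0.7 -2. ] q7 -1.05
turn [-0.0067 -0.0069 -0.0056] shift after [-0.0007  0.0024  0.0032] shift before [-0.0007  0.0024  0.0032]
(array([ 0.59703077, -0.01743697,  0.10972916]), np.int64(5908), np.float64(0.0004699876823143949), array([290.532624  , 279.04381161]), np.int32(6391))
```

```bash
python3 -m creep '[[[-0.003,-0.003,0,0,0.002,0.003,0.03],[0,0,-0.1,0,0,0,0.03],[0,0,-0.12,0,0,0,0.03],[0,0,-0.12,0,0,0,0.03],[0,0,-0.12,0,0,0,0.03],[0,0,-0.12,0,0,0,0.03],[0,0,-0.12,0,0,0,0.03],[0,0,-0.12,0,0,0,0.03],[0,0,-0.12,0,0,0,0.03],[0,0,0,0,0,0,0.03],[0,0,0,0,0,0,0.03]]]'; python3 - <<'E'
from h import *
plan((.597,-.0174,.162))
print(get_obs()["torque"])
c=read_camera("wrist"); print(ball(c)); save(c,"w3")
c=read_camera("top"); k,s=fitkeeper(c,(.6157,-.17,.14),"fk1"); print(k,s)
E
```

```text
t: 5.78
eef_pos: [0.5968, -0.0153, 0.1652]
tool_rot: [-0.001, 0.993, 0.12, 0.002]
contact_force: [-0.2, 0.8, -1.0]
gripper_width: 0.438
t 5.78 pos [ 0.5968 -0.0153  0.1652] yaw 0.240 w 0.0374 F [-0.2  0.8 -1. ] q7 -0.20
turn [-0.0012 -0.004   0.    ] shift after [-0.0003  0.0021  0.0032] shift before [-0.0003  0.0021  0.0032]
[0.21082126 0.10096259 0.04977243]
(array([ 0.59695087, -0.01768516,  0.10971909]), np.int64(5935), np.float64(0.0004687650078953662), array([290.69705426, 278.72465116]), np.int32(6450))
[ 0.62007226 -0.20224005  0.13928252] 0.8789204739294721
```

View pics/w3.png

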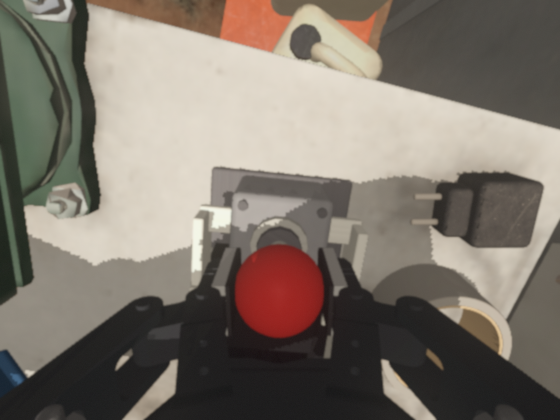

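The fit's shift of −32 mm along the gauge's y aliases to about +18 mm at the 50 mm pitch. That matches the 0.98 rad turned so far, so I'll continue.

```bash
python3 -m creep '[[[0,0,-0.1,0,0,0,0.03],[0,0,-0.12,0,0,0,0.03],[0,0,-0.12,0,0,0,0.03],[0,0,-0.1,0,0,0,0.03],[0,0,-0.04,0,0,0,0.03],[0,0,0,0,0,0,0.03],[0,0,0,0,0,0,0.03],[0,0,0,0,0,0,0.03],[0,0,0,0,0,0,0.03]]]'; python3 - <<'E'
from h import *
plan((.597,-.0174,.162))
print(get_obs()["torque"])
c=read_camera("top"); k,s=fitkeeper(c,(.6125,-.145,.14),"fk1"); print(k,s)
E
```

```text
t: 6.63
eef_pos: [0.5957, -0.0158, 0.1652]
tool_rot: [0.001, 0.937, 0.35, -0.0]
contact_force: [0.5, 1.8, -1.3]
gripper_width: 0.436
t 6.63 pos [ 0.5957 -0.0158  0.1652] yaw 0.715 w 0.0372 F [ 0.5  1.8 -1.3] q7 0.20
turn [0.0011 0.0013 0.    ] shift after [-0.0001  0.0021  0.0032] shift before [-0.0001  0.0021  0.0032]
[ 0.00801345  0.18245858 -0.1299031 ]
[ 0.61254816 -0.14820038  0.13807206] 0.7681626721822117
```

```bash
python3 -m creep '[[[0,0,0,0,0,0,0.07],[0,0,0,0,0,0,0.07],[0,0,0,0,0,0,0.07],[0,0,0,0,0,0,0.07],[0,0,0,0,0,-0.02,0.07],[0,0,0,0,0,-0.03,0.07],[0,0,0,0,0,-0.03,0.07],[0,0,0,0,0,-0.03,0.07],[0,0,0,0,0,-0.02,0.07],[0,0,0,0,0,0,0.07]]]'; python3 - <<'E'
from h import *
plan((.40,-.30,.28),.575)
c=read_camera("top"); k,s=fitkeeper(c,(.6125,-.145,.14),"fk1"); print(k,s, ball(c))
save(c,"t3")
E
```

```text
t: 7.52
eef_pos: [0.5954, -0.0163, 0.2996]
tool_rot: [0.001, 0.937, 0.35, -0.002]
contact_force: [0.5, 0.0, 0.3]
gripper_width: 0.818
t 7.52 pos [ 0.5954 -0.0163  0.2996] yaw 0.715 w 0.0699 F [0.5 0.  0.3] q7 0.32
turn [0.0012 0.004  0.1397] shift after [-0.3183  0.1318  0.0196] shift before [-0.3334  0.0862  0.0211]
[ 0.61256185 -0.14815774  0.13819796] 0.7626001650557426 (array([ 0.5964229 , -0.01721848,  0.11161753]), np.int64(21), np.float64(0.0008972226202371834), array([148.28333333, 195.71666667]), np.int32(60))
```

View pics/t3.png

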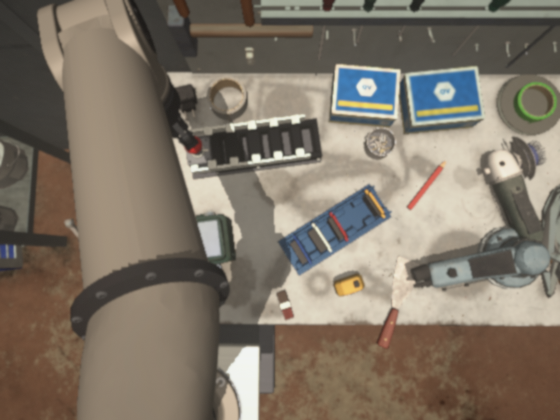

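```bash
python3 - <<'E'
from h import *
c=read_camera("wrist"); save(c,"w4"); print(ball(c)); R=cv2.Rodrigues(np.array(c["rvec"]))[0]; print(-R.T@np.array(c["tvec"]).ravel(), R)
E
```

```text
(array([ 0.59668962, -0.01783918,  0.10965572]), np.int64(1475), np.float64(0.0005285233254281601), array([201.86289838, 280.91220686]), np.int32(1663))
[0.54543968 0.04112685 0.36685008] [[ 0.75602718  0.65451736 -0.00547032]
 [ 0.62654535 -0.72124835  0.29536713]
 [ 0.18937745 -0.22673298 -0.95536817]]
```

View pics/w4.png

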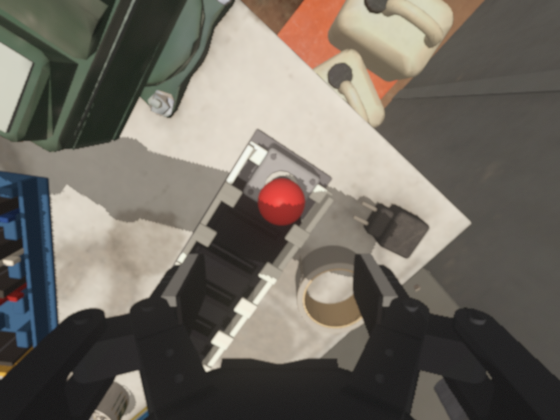

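View pics/fk1.png

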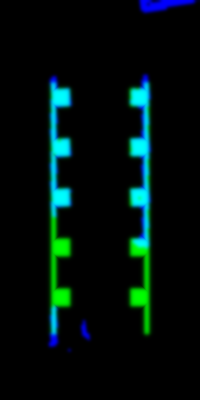

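```bash
python3 - <<'E'
from h import *
c=read_camera("wrist"); im=c["color"][:,:,::-1]
cv2.imwrite("pics/w4z.png",cv2.resize(im[130:370,170:350],None,fx=3.2,fy=2.4*1.0,interpolation=cv2.INTER_CUBIC))
# rectify at z=.075 in nominal gauge frame, 2px/mm, gauge from ball
b=ball(c)[0]; a=.139; g=b[:2]-.156*np.array([-np.sin(a),np.cos(a)])
ca,sa=np.cos(a),np.sin(a)
A=np.array([[ca,-sa,g[0]],[sa,ca,g[1]],[0,0,.075],[0,0,1]]); S=np.array([[.0005,0,-.08],[0,-.0005,.19],[0,0,1]])
f,cx,cy=K(c); R=cv2.Rodrigues(np.array(c["rvec"]))[0]; t=np.array(c["tvec"]).ravel()
H=np.array([[f,0,cx],[0,f,cy],[0,0,1]])@np.c_[R,t]@A@S
I=cv2.warpPerspective(im,H,(320,560),flags=cv2.WARP_INVERSE_MAP|cv2.INTER_CUBIC)
for y in (125,75,25): 
    r=int((190-y)*2); cv2.line(I,(0,r-18),(60,r-18),(0,255,0),1);cv2.line(I,(0,r+18),(60,r+18),(0,255,0),1)
    cv2.line(I,(260,r-18),(319,r-18),(0,255,0),1);cv2.line(I,(260,r+18),(319,r+18),(0,255,0),1)
cv2.imwrite("pics/w4r.png",I); print(g)
E
```

```text
[ 0.61837074 -0.17231039]
```

View pics/w4r.png

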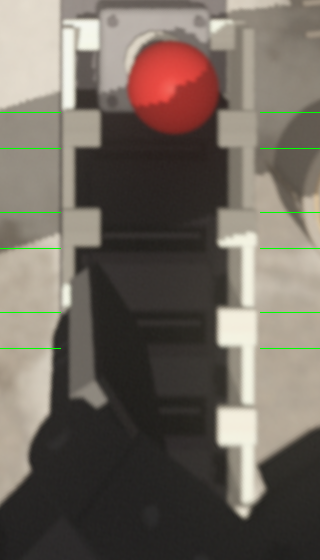

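Measured against the ball, the teeth sit 25–26 mm along from home, so the keeper is fully open. Next I'll move above the white pad.

```bash
python3 - <<'E'
from h import *
plan((.393,-.295,.28))
E
python3 -m creep '[[[0,0,0.08,-0.03,0.01,0.002,0.05],[0,0,0,-0.036,0.01,0.002,0.05],[0,0,0,-0.036,0.008,0.002,0.05],[0,0,0,-0.036,0.008,0.002,0.05],[0,0,0,-0.036,0.008,0.002,0.05],[0,0,0,-0.036,0.008,0.002,0.05],[0,0,0,-0.036,0.008,0.002,0.05],[0,0,0,-0.036,0.008,0.002,0.05],[0,0,0.1,-0.02,0.004,0,0.05],[0,0,0.12,0,0,0,0.05],[0,0,0.12,0,0,0,0.05],[0,0,0.12,0,0,0,0.05],[0,0,0.12,0,0,0,0.05],[0,0,0.12,0,0,0,0.05],[0,0,0.12,0,0,0,0.05],[0,0,0.12,0,0,0,0.05],[0,0,0.12,0,0,0,0.05],[0,0,0.12,0,0,0,0.05],[0,0,0.12,0,0,0,0.05],[0,0,0.12,0,0,0,0.05]]]';python3 - <<'E'
from h import *
plan((.393,-.295,.28),-1.005)
E
```

```text
t 7.67 pos [ 0.5933 -0.0171  0.2946] yaw 0.715 w 0.0704 F [ 0.1 -0.1 -0.2] q7 0.32
turn [-0.0036  0.0098 -0.    ] shift after [-0.3335  0.0786  0.0146] shift before [-0.3333  0.0786  0.0176]
t: 9.33
eef_pos: [0.362, -0.2626, 0.2461]
tool_rot: [-0.002, 0.914, -0.405, -0.034]
contact_force: [0.5, -1.0, 0.1]
gripper_width: 0.584
t 9.33 pos [ 0.362  -0.2626  0.2461] yaw -0.834 w 0.0499 F [ 0.5 -1.   0.1] q7 -0.49
turn [0.03   0.0623 0.1713] shift after [ 0.044  -0.0088 -0.0339] shift before [ 0.0425 -0.0003 -0.0368]
```

```bash
python3 -m creep '[[[0.015,0.03,0.085,0.015,-0.002,-0.012,0.05],[0.015,0.03,0.085,0.015,-0.003,-0.012,0.05],[0,0,0,0.012,-0.002,-0.01,0.05],[0,0,0,0,0,0,0.05],[0,0,0,0,0,0,0.05]]]';python3 - <<'E'
from h import *
plan((.393,-.295,.28),-1.005)
c=read_camera("wrist"); save(c,"w5")
c=read_camera("top"); save(c,"t5")
E
```

```text
t: 9.75
eef_pos: [0.3897, -0.2909, 0.2703]
tool_rot: [-0.001, 0.873, -0.488, -0.009]
contact_force: [-0.1, 0.1, 0.2]
gripper_width: 0.582
t 9.75 pos [ 0.3897 -0.2909  0.2703] yaw -1.019 w 0.0497 F [-0.1  0.1  0.2] q7 -0.64
turn [ 0.0069  0.0163 -0.0143] shift after [ 0.0052 -0.0005 -0.0097] shift before [ 0.0051 -0.0005 -0.0098]
```

View pics/w5.png

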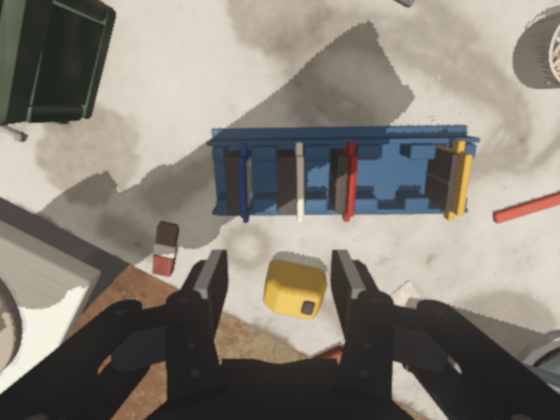

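The pads stand in a row: blue (237,183), white (293,182), red (345,182), yellow (455,180). I'll measure them in 3D.

```bash
cat >> h.py <<'E'
from scipy import ndimage
def pads(c,zlo=.053,zhi=.075,minpx=120):
    W=world(c); m=(W[...,2]>zlo)&(W[...,2]<zhi); l,n=ndimage.label(m); out=[]
    for i in range(1,n+1):
        s=l==i
        if s.sum()<minpx: continue
        P=W[s]; r=cv2.minAreaRect((P[:,:2]*1000).astype(np.float32))
        out.append((s.sum(),np.argwhere(s).mean(0).round()[::-1],np.round(r[0],1),np.round(r[1],1),round(r[2],1),np.percentile(P[:,2],[50,98]).round(4),c["color"][s].mean(0).round()))
    for o in out: print(*o)
E
python3 - <<'E'
from h import *
pads(read_camera("wrist"))
E
```

```text
303 [98. 10.] [436.1 -94.6] [ 6.7 14.5] 79.9 [0.0651 0.0746] [56. 57. 48.]
1637 [85. 69.] [ 388.6 -101.6] [82.2  6.9] 10.3 [0.065  0.0745] [41. 45. 37.]
1201 [458. 183.] [ 475.6 -420.1] [56.2 12.8] 32.8 [0.0592 0.0658] [141. 116.  72.]
1546 [290. 184.] [ 395.3 -293.4] [55.4 24.2] 33.0 [0.0551 0.0656] [96. 90. 82.]
1183 [345. 184.] [ 422.  -335.6] [55.9 16.3] 31.4 [0.0556 0.0657] [110.  68.  63.]
1257 [236. 185.] [ 367.3 -252.2] [58.3 20.4] 31.5 [0.0553 0.0658] [54. 54. 62.]
1493 [294. 300.] [ 293.7 -362.7] [34.5 53.8] 20.0 [0.0604 0.0644] [203. 170.  91.]
307 [545. 374.] [ 363.6 -638.6] [ 3.8 43.8] 12.9 [0.062 0.074] [79. 83. 81.]
```

```bash
python3 -m creep '[[[0.005,0.012,-0.01,0.003,-0.001,0,0.04],[0,0,0,0.002,0,0.02,0.04],[0,0,0,0,0,0.025,0.04],[0,0,0,0,0,0.025,0.04],[0,0,0,0,0,0.01,0.04],[0,0,0,0,0,0,0.04],[0,0,0,0,0,0,0.04]]]';python3 - <<'E'
from h import *
plan((.3953,-.2934,.104),-1.004)
pads(read_camera("wrist"))
E
```

```text
t: 10.48
eef_pos: [0.3917, -0.2928, 0.1866]
tool_rot: [-0.0, 0.877, -0.481, -0.001]
contact_force: [1.1, 0.4, 0.9]
gripper_width: 0.469
t 10.48 pos [ 0.3917 -0.2928  0.1866] yaw -1.003 w 0.0401 F [1.1 0.4 0.9] q7 -0.70
turn [0.0011 0.0024 0.0014] shift after [ 0.0025 -0.0027  0.0826] shift before [ 0.0027 -0.0028  0.0826]
530 [ 4. 25.] [ 401.6 -100.9] [41.4  3.3] 7.9 [0.0564 0.0612] [43. 47. 39.]
2252 [210. 216.] [ 368.7 -251.6] [55.3 20.5] 31.6 [0.0554 0.0656] [49. 50. 59.]
2876 [285. 217.] [ 394.9 -293.7] [56.2 24.2] 33.9 [0.0551 0.0655] [86. 80. 72.]
2486 [514. 218.] [ 475.8 -420.2] [56.  13.7] 33.6 [0.0592 0.0657] [137. 111.  65.]
2263 [361. 218.] [ 422.1 -335.7] [55.7 16.3] 30.9 [0.0557 0.0656] [95. 56. 51.]
805 [283. 353.] [ 305.5 -355. ] [14.7 52.2] 34.5 [0.0571 0.0622] [181. 147.  66.]
```

```bash
python3 -m creep '[[[0,0.002,0,0.002,-0.002,0.01,0.04],[0,0,0,0.001,-0.001,0.02,0.04],[0,0,0,0,0,0.02,0.04],[0,0,0,0,0,0.018,0.04],[0,0,0,0,0,0.01,0.04],[0,0,0,0,0,0,0.04],[0,0,0,0,0,0,0.04]]]';python3 - <<'E'
from h import *
plan((.3951,-.2936,.104),-1.004)
E
```

```text
t: 11.12
eef_pos: [0.4022, -0.2974, 0.1112]
tool_rot: [0.001, 0.877, -0.481, 0.008]
contact_force: [0.1, -0.1, -0.5]
gripper_width: 0.467
t 11.12 pos [ 0.4022 -0.2974  0.1112] yaw -1.003 w 0.0399 F [ 0.1 -0.1 -0.5] q7 -0.80
turn [-0.0051 -0.0155  0.0009] shift after [-0.007   0.004   0.0072] shift before [-0.0071  0.004   0.0071]
```

```bash
python3 -m creep '[[[-0.004,-0.012,0,-0.006,0.003,0.002,0.04],[0,0,0,-0.002,0.001,0.005,0.04],[0,0,0,0,0,0,0.04],[0,0,0,0,0,0,0.04]]]';python3 - <<'E'
from h import *
plan((.3951,-.2936,.104),-1.004)
E
```

```text
t: 11.45
eef_pos: [0.3953, -0.2932, 0.1063]
tool_rot: [0.001, 0.877, -0.481, 0.004]
contact_force: [-0.2, 0.3, 0.2]
gripper_width: 0.474
t 11.45 pos [ 0.3953 -0.2932  0.1063] yaw -1.003 w 0.0405 F [-0.2  0.3  0.2] q7 -0.80
turn [-0.0024 -0.0068  0.0007] shift after [0.0002 0.0004 0.0023] shift before [0.0002 0.0004 0.0023]
```

Centred on the pad. I'll close and lift.

```bash
python3 -m creep '[[[-0.002,-0.006,0,0,0,0.002,0.04],[0,0,0,0,0,0,0.015],[0,0,0,0,0,0,0.015],[0,0,0,0,0,0,0.015],[0,0,0,0,0,0,0.015],[0,0,0,0,0,0,0.015],[0,0,0,0,0,0,0.015],[0,0,0,0,0,-0.015,0.015],[0,0,0,0,0,-0.02,0.015],[0,0,0,0,0,-0.025,0.015],[0,0,0,0,0,-0.025,0.015],[0,0,0,0,0,-0.025,0.015],[0,0,0,0,0,-0.025,0.015],[0,0,0,0,0,-0.01,0.015],[0,0,0,0,0,0,0.015],[0,0,0,0,0,0,0.015]]]' 60;python3 - <<'E'
from h import *
plan((.3951,-.2936,.25),-1.004)
c=read_camera("wrist"); save(c,"w6")
E
```

```text
t: 12.78
eef_pos: [0.3944, -0.2937, 0.2537]
tool_rot: [-0.0, 0.877, -0.481, -0.0]
contact_force: [-0.3, 0.5, -2.2]
gripper_width: 0.266
t 12.78 pos [ 0.3944 -0.2937  0.2537] yaw -1.004 w 0.0227 F [-0.3  0.5 -2.2] q7 -0.64
turn [0.0001 0.0007 0.0002] shift after [ 0.0003 -0.0007  0.0037] shift before [ 0.0003 -0.0007  0.0037]
```

View pics/w6.png

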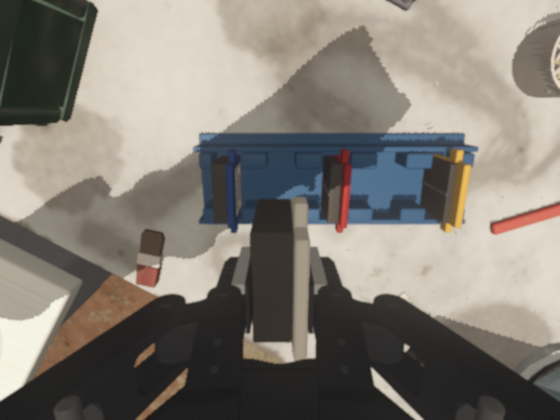

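White is held (22.7 mm reading). I'll fly toward the gauge and stop short to measure it.

```bash
python3 - <<'E'
from h import *
plan((.55,-.24,.30),-1.432)
c=read_camera("wrist"); W=world(c); P,R,o=tool()
m=(W[...,2]>P[2]-.054)&(W[...,2]<P[2]-.03); L=(W[m]-P)@R
L=L[(np.abs(L[:,0])<.02)&(np.abs(L[:,1])<.05)]; print(len(L),L.min(0).round(4),L.max(0).round(4),np.percentile(L,[2,98],axis=0).round(4))
E
python3 -m creep '[[[0,0,0.1,0,0,-0.01,0.015],[0,0,0.11,0,0,-0.02,0.015],[0,0,0.11,0,0,-0.02,0.015],[0,0,0.1,0,0,0,0.015],[0,0,0,-0.01,-0.02,0,0.015],[0,0,0,-0.01,-0.03,0,0.015],[0,0,0,-0.01,-0.03,0,0.015],[0,0,0,-0.01,-0.03,0,0.015],[0,0,0,-0.01,-0.03,0,0.015],[0,0,0,0,0,0,0.015],[0,0,0,0,0,0,0.015]]]';python3 - <<'E'
from h import *
plan((.55,-.24,.30),-1.432)
c=read_camera("wrist"); save(c,"w7"); print(fitkeeper(c,(.615,-.147,.139),"fk2"))
c=read_camera("top"); save(c,"t7"); print(fitkeeper(c,(.615,-.147,.139),"fk3"))
E
```

```text
t 12.83 pos [ 0.3942 -0.2936  0.2532] yaw -1.004 w 0.0231 F [-0.   0.6 -0.9] q7 -0.64
turn [0.0007 0.0014 0.4283] shift after [-0.0316 -0.1617 -0.0468] shift before [ 0.0384 -0.1602 -0.0469]
8693 [-0.02  -0.037  0.03 ] [0.02   0.0277 0.054 ] [[-0.0165 -0.0275  0.0327]
 [ 0.0161  0.0255  0.0532]]
t: 13.8
eef_pos: [0.5239, -0.2223, 0.2814]
tool_rot: [0.003, 0.748, -0.663, -0.019]
contact_force: [-0.1, -0.2, -2.5]
gripper_width: 0.268
t 13.80 pos [ 0.5239 -0.2223  0.2814] yaw -1.451 w 0.0229 F [-0.1 -0.2 -2.5] q7 -1.32
turn [ 0.0297  0.0236 -0.0184] shift after [ 0.0212 -0.0234 -0.0186] shift before [ 0.0203 -0.0232 -0.0198]
(array([ 0.61539979, -0.14777414,  0.14383457]), np.float64(0.8208086380234471))
(array([ 0.61213139, -0.14765991,  0.13278955]), np.float64(0.5718553448535575))
```

View pics/w7.png

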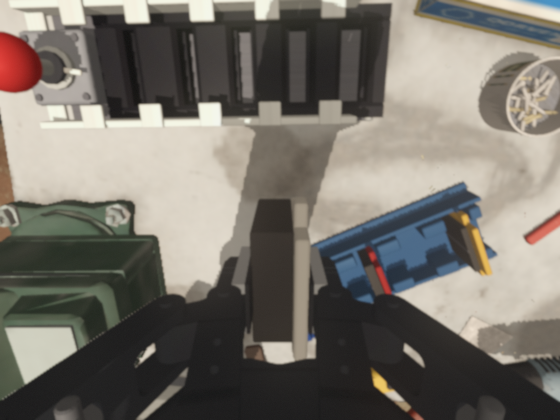

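```bash
cat >> h.py <<'E'
def rect(c,g,z,name,lines=(100,50,0,-50,-100)):
    a=g[2]; ca,sa=np.cos(a),np.sin(a)
    A=np.array([[ca,-sa,g[0]],[sa,ca,g[1]],[0,0,z],[0,0,1]]); S=np.array([[.0005,0,-.08],[0,-.0005,.15],[0,0,1]])
    f,cx,cy=K(c); R=cv2.Rodrigues(np.array(c["rvec"]))[0]; t=np.array(c["tvec"]).ravel()
    H=np.array([[f,0,cx],[0,f,cy],[0,0,1]])@np.c_[R,t]@A@S
    I=cv2.warpPerspective(c["color"][:,:,::-1],H,(320,560),flags=cv2.WARP_INVERSE_MAP|cv2.INTER_CUBIC)
    I=np.clip(I.astype(float)*1.8,0,255).astype(np.uint8)
    for y,w in zip((100,50,0,-50,-100),(10,14,18,22,26)):
        for s in (-1,1):
            r=int((150-y+s*w/2)*2); cv2.line(I,(115,r),(135,r),(0,255,0),1);cv2.line(I,(185,r),(205,r),(0,255,0),1)
    for x in (-32,32,-49,49): cv2.line(I,(160+2*x,0),(160+2*x,40),(0,255,0),1);cv2.line(I,(160+2*x,480),(160+2*x,559),(0,255,0),1)
    cv2.imwrite(f"pics/{name}.png",I)
E
python3 - <<'E'
from h import *
c=read_camera("wrist"); rect(c,(.619,-.1723,.144),.042,"r1")
E
```

```text
(no output)
```

View pics/r1.png

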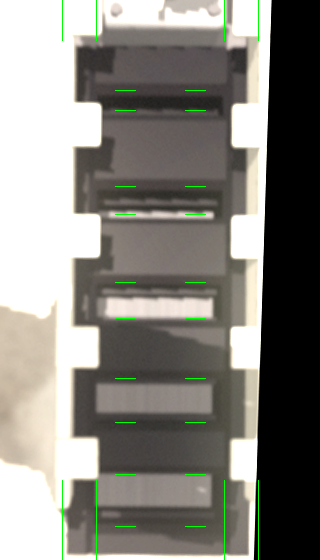

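View pics/fk2.png

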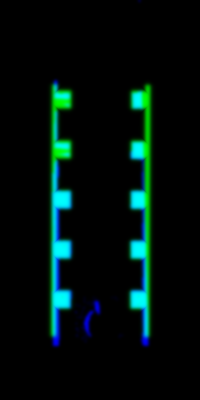

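The gauge pose holds: slots 3 and 4 match within 0.5 mm and the ball agrees. Slot5 is at (0.633, −0.271), so I'll go above it.

```bash
python3 - <<'E'
from h import *
plan((.6323,-.2714,.23),-1.427)
E
python3 -m creep '[[[0.015,0.012,-0.01,0.005,-0.02,0,0.015],[0.01,0.01,-0.01,0.008,-0.025,0.01,0.015],[0,0,0,0.008,-0.025,0.015,0.015],[0,0,0,0.008,-0.02,0.01,0.015],[0,0,0,0.004,-0.01,0.005,0.015],[0,0,0,0,0,0,0.015],[0,0,0,0,0,0,0.015]]]';python3 - <<'E'
from h import *
plan((.6323,-.2714,.20),-1.427)
E
```

```text
t 13.95 pos [ 0.5227 -0.2235  0.2824] yaw -1.453 w 0.0231 F [-0.8 -0.7 -2.4] q7 -1.32
turn [ 0.029   0.0226 -0.0257] shift after [ 0.0632 -0.1016  0.0524] shift before [ 0.0616 -0.1047  0.048 ]
t: 14.53
eef_pos: [0.6208, -0.2528, 0.2378]
tool_rot: [0.006, 0.75, -0.661, -0.002]
contact_force: [0.5, 0.2, -0.9]
gripper_width: 0.268
t 14.53 pos [ 0.6208 -0.2528  0.2378] yaw -1.445 w 0.0229 F [ 0.5  0.2 -0.9] q7 -1.36
turn [ 0.0112 -0.0049 -0.0178] shift after [ 0.0201 -0.0087  0.0378] shift before [ 0.0197 -0.0095  0.0378]
```

```bash
python3 -m creep '[[[0.01,-0.004,-0.016,0.008,-0.003,0.005,0.015],[0,0,0,0.008,-0.003,0.01,0.015],[0,0,0,0.003,-0.002,0.015,0.015],[0,0,0,0,0,0.01,0.015],[0,0,0,0,0,0,0.015],[0,0,0,0,0,0,0.015]]]';python3 - <<'E'
from h import *
plan((.6323,-.2714,.165),-1.427)
E
```

```text
t: 15.03
eef_pos: [0.6264, -0.2732, 0.1963]
tool_rot: [0.002, 0.754, -0.657, -0.001]
contact_force: [-0.3, -0.2, -2.1]
gripper_width: 0.268
t 15.03 pos [ 0.6264 -0.2732  0.1963] yaw -1.433 w 0.0229 F [-0.3 -0.2 -2.1] q7 -1.33
turn [ 0.0046 -0.0022 -0.006 ] shift after [-0.0009 -0.0061  0.0313] shift before [-0.001  -0.0062  0.0312]
```

```bash
python3 -m creep '[[[0.004,-0.002,-0.006,-0.001,-0.005,0,0.015],[0,0,0,0,-0.001,0.008,0.015],[0,0,0,0,0,0.01,0.015],[0,0,0,0,0,0,0.015],[0,0,0,0,0,0,0.015]]]';python3 - <<'E'
from h import *
plan((.6323,-.2714,.12),-1.427)
c=read_camera("wrist"); save(c,"w8")
E
```

```text
t: 15.45
eef_pos: [0.6331, -0.2695, 0.1771]
tool_rot: [-0.0, 0.757, -0.654, 0.0]
contact_force: [0.5, 0.2, -1.4]
gripper_width: 0.268
t 15.45 pos [ 0.6331 -0.2695  0.1771] yaw -1.425 w 0.0229 F [ 0.5  0.2 -1.4] q7 -1.34
turn [-0.0006  0.0004  0.0022] shift after [0.0018 0.001  0.0571] shift before [0.0018 0.0011 0.0571]
```

View pics/w8.png

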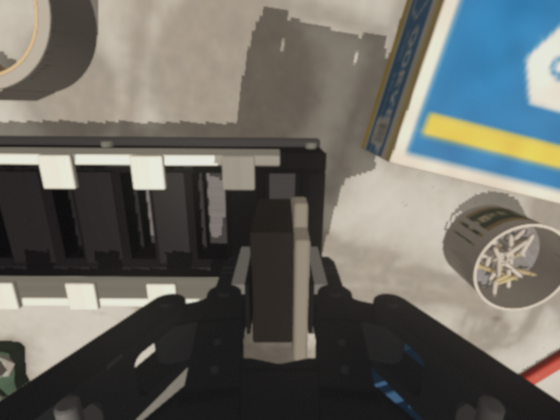

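```bash
python3 -m creep '[[[0,0,0.002,0.0015,0.001,0,0.015],[0,0,0,0,0,0.006,0.015],[0,0,0,0,0,0.006,0.015],[0,0,0,0,0,0.006,0.015],[0,0,0,0,0,0,0.015],[0,0,0,0,0,0,0.015]]]';python3 - <<'E'
from h import *
plan((.6323,-.2714,.12),-1.427)
E
```

```text
t: 16.0
eef_pos: [0.6322, -0.2715, 0.1576]
tool_rot: [-0.0, 0.756, -0.655, 0.0]
contact_force: [-0.6, -0.5, -2.7]
gripper_width: 0.269
t 16.00 pos [ 0.6322 -0.2715  0.1576] yaw -1.427 w 0.0229 F [-0.6 -0.5 -2.7] q7 -1.35
turn [-0.0008 -0.     -0.0003] shift after [-0.     -0.0001  0.0376] shift before [-0.     -0.0001  0.0376]
```

Aligned to 0.1 mm. I'll lower it in gently and watch the force.

```bash
python3 -m creep '[[[0,0,0,0,0,0.007,0.015],[0,0,0,0,0,0.006,0.015],[0,0,0,0,0,0.006,0.015],[0,0,0,0,0,0.004,0.015],[0,0,0,0,0,0.002,0.015],[0,0,0,0,0,0,0.015]]]';python3 - <<'E'
from h import *
plan((.6323,-.2714,.12),-1.427)
E
```

```text
t: 16.5
eef_pos: [0.632, -0.2714, 0.1294]
tool_rot: [-0.0, 0.756, -0.655, -0.0]
contact_force: [1.3, 0.1, -1.6]
gripper_width: 0.266
t 16.50 pos [ 0.632  -0.2714  0.1294] yaw -1.427 w 0.0227 F [ 1.3  0.1 -1.6] q7 -1.36
turn [-0.0002  0.0003 -0.0003] shift after [ 0.     -0.0003  0.0094] shift before [ 0.     -0.0003  0.0094]
```

```bash
python3 -m creep '[[[0,0,0,0,0,0.004,0.015],[0,0,0,0,0,0.003,0.015],[0,0,0,0,0,0.002,0.015],[0,0,0,0,0,0.001,0.015],[0,0,0,0,0,0,0.015]]]';python3 - <<'E'
from h import *
plan((.6323,-.2714,.12),-1.427)
E
```

```text
t: 16.92
eef_pos: [0.6327, -0.2715, 0.1218]
tool_rot: [-0.0, 0.756, -0.655, 0.001]
contact_force: [0.7, 0.7, -1.9]
gripper_width: 0.271
t 16.92 pos [ 0.6327 -0.2715  0.1218] yaw -1.428 w 0.0231 F [ 0.7  0.7 -1.9] q7 -1.36
turn [-0.0009 -0.0007 -0.0007] shift after [-0.0001  0.0004  0.0018] shift before [-0.0001  0.0004  0.0018]
```

```bash
python3 -m creep '[[[0,0,0,0,0,0.001,0.015],[0,0,0,0,0,0,0.026],[0,0,0,0,0,0,0.032],[0,0,0,0,0,0,0.04],[0,0,0,0,0,0,0.045],[0,0,0,0,0,-0.01,0.045],[0,0,0,0,0,-0.02,0.045],[0,0,0,0,0,-0.03,0.045],[0,0,0,0,0,-0.03,0.045],[0,0,0,0,0,-0.03,0.045],[0,0,0,0,0,-0.03,0.045],[0,0,0,0,0,-0.01,0.045],[0,0,0,0,0,0,0.045],[0,0,0,0,0,0,0.045]]]';python3 - <<'E'
from h import *
plan((.422,-.3355,.28),-1.004)
c=read_camera("wrist"); save(c,"w9"); pads(c,.066,.1)
E
```

```text
t: 18.08
eef_pos: [0.6328, -0.2709, 0.2921]
tool_rot: [-0.001, 0.756, -0.654, 0.002]
contact_force: [0.9, -0.4, -0.7]
gripper_width: 0.527
t 18.08 pos [ 0.6328 -0.2709  0.2921] yaw -1.427 w 0.0450 F [ 0.9 -0.4 -0.7] q7 -1.30
turn [-0.0032 -0.0019 -0.4227] shift after [-0.0586  0.2125  0.0121] shift before [0.0337 0.2179 0.0114]
1613 [510.   8.] [ 803.9 -420.5] [  1.8 117.1] 0.1 [0.0792 0.0986] [96. 92. 83.]
2282 [548. 158.] [ 705.9 -502.7] [115.8  31.7] 22.4 [0.0692 0.0707] [152. 167. 160.]
3517 [138. 143.] [ 654.6 -139.5] [ 19.3 249.6] 7.9 [0.0731 0.0751] [209. 207. 192.]
1570 [280. 188.] [ 632.5 -271. ] [75.5 23.8] 8.1 [0.071  0.0816] [80. 74. 65.]
602 [ 12. 187.] [600.3 -22.6] [25.7 35.3] 26.0 [0.0706 0.0832] [88. 84. 78.]
3033 [142. 229.] [ 574.9 -138.5] [ 19.6 272.3] 7.8 [0.0728 0.0749] [205. 202. 187.]
1594 [ 34. 341.] [435.5 -34.9] [ 3.7 91. ] 8.2 [0.0816 0.0991] [39. 45. 36.]
```

View pics/w9.png

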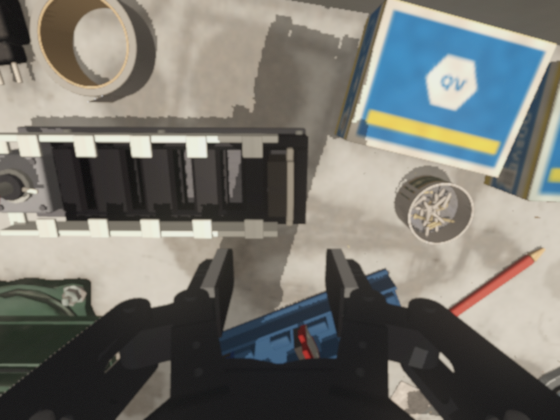

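White is seated at (280,188) in slot5, with its top at 81.6 mm against 82 expected. Red is next.

```bash
python3 -m creep '[[[0,0,-0.07,0.005,0.02,0.002,0.04],[0,0,0,0.006,0.035,0.002,0.04],[0,0,0,0.008,0.035,0.002,0.04],[0,0,0,0.008,0.035,0.002,0.04],[0,0,0,0.006,0.035,0.002,0.04],[0,0,0,0.006,0.025,0.002,0.04],[0,0,-0.09,0,0.01,0,0.04],[0,0,-0.09,0,0,0,0.04],[0,0,-0.09,0,0,0,0.04],[0,0,-0.06,0,0,0,0.04],[0,0,0,0,0,0,0.04],[0,0,0,0,0,0,0.04]]]';python3 - <<'E'
from h import *
plan((.422,-.3355,.24),-1.004)
c=read_camera("wrist"); save(c,"w10"); pads(c)
E
```

```text
t: 19.13
eef_pos: [0.4302, -0.3476, 0.2546]
tool_rot: [-0.003, 0.875, -0.484, -0.018]
contact_force: [-0.2, -0.5, 0.5]
gripper_width: 0.471
t 19.13 pos [ 0.4302 -0.3476  0.2546] yaw -1.010 w 0.0402 F [-0.2 -0.5  0.5] q7 -0.64
turn [ 0.0114  0.035  -0.0055] shift after [-0.0147  0.0004  0.0146] shift before [-0.0141  0.0004  0.0151]
792 [ 5. 36.] [408.3 -98.1] [72.3  8.1] 9.8 [0.0581 0.0657] [46. 49. 41.]
1380 [159. 192.] [ 368.5 -251.4] [55.4 20.9] 31.7 [0.0558 0.0656] [61. 64. 77.]
1132 [271. 192.] [ 422.1 -335.5] [55.6 15.9] 31.1 [0.0555 0.0658] [81. 51. 48.]
1122 [388. 192.] [ 475.8 -419.7] [55.3 12.4] 33.0 [0.0593 0.0658] [145. 119.  75.]
603 [242. 314.] [ 299.4 -378.3] [33.5 20.7] 19.4 [0.0599 0.0647] [171. 142.  80.]
332 [390. 375.] [ 329.2 -535.2] [32.1 17.3] 40.2 [0.0717 0.0746] [90. 88. 83.]
```

View pics/w10.png

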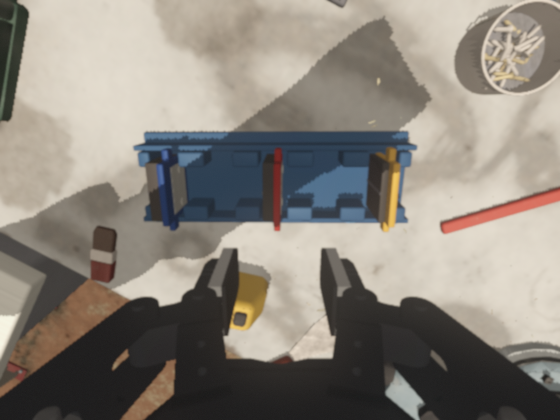

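```bash
python3 -m creep '[[[0.01,0.03,-0.005,-0.006,0,0,0.04],[0,0,0,-0.005,0,0.015,0.04],[0,0,0,-0.002,0,0.025,0.04],[0,0,0,0,0,0.025,0.04],[0,0,0,0,0,0.02,0.04],[0,0,0,0,0,0.01,0.04],[0,0,0,0,0,0,0.04],[0,0,0,0,0,0,0.04]]]';python3 - <<'E'
from h import *
plan((.4221,-.3355,.104),-1.01)
E
```

```text
t: 19.85
eef_pos: [0.4242, -0.3342, 0.1545]
tool_rot: [-0.001, 0.874, -0.485, -0.002]
contact_force: [-0.9, -0.8, 1.2]
gripper_width: 0.467
t 19.85 pos [ 0.4242 -0.3342  0.1545] yaw -1.014 w 0.0398 F [-0.9 -0.8  1.2] q7 -0.74
turn [ 0.0004  0.0052 -0.0039] shift after [-0.      0.0025  0.0505] shift before [0.0003 0.0025 0.0505]
```

```bash
python3 -m creep '[[[0,0.004,-0.004,-0.001,0.002,0.01,0.04],[0,0,0,0,0,0.015,0.04],[0,0,0,0,0,0.013,0.04],[0,0,0,0,0,0.006,0.04],[0,0,0,0,0,0,0.04],[0,0,0,0,0,0,0.04]]]';python3 - <<'E'
from h import *
plan((.4221,-.3355,.104),-1.01)
E
```

```text
t: 20.35
eef_pos: [0.4248, -0.3364, 0.1125]
tool_rot: [0.001, 0.875, -0.484, 0.004]
contact_force: [1.4, -0.4, -0.0]
gripper_width: 0.471
t 20.35 pos [ 0.4248 -0.3364  0.1125] yaw -1.011 w 0.0403 F [ 1.4 -0.4 -0. ] q7 -0.79
turn [-0.0028 -0.0084 -0.0011] shift after [-0.0022  0.0017  0.0085] shift before [-0.0023  0.0018  0.0085]
```

```bash
python3 -m creep '[[[-0.002,-0.007,0,-0.002,0.002,0.004,0.04],[0,0,0,0,0,0.004,0.04],[0,0,0,0,0,0,0.04],[0,0,0,0,0,0,0.04],[0,0,0,0,0,0,0.008],[0,0,0,0,0,0,0.008],[0,0,0,0,0,0,0.008],[0,0,0,0,0,0,0.008],[0,0,0,0,0,0,0.008],[0,0,0,0,0,0,0.008],[0,0,0,0,0,0,0.008],[0,0,0,0,0,0,0.008]]]' 60;python3 - <<'E'
from h import *
plan((.4221,-.3355,.27),-1.01)
E
```

```text
t: 21.35
eef_pos: [0.423, -0.3368, 0.1065]
tool_rot: [0.0, 0.875, -0.485, 0.003]
contact_force: [-0.5, -0.6, -0.7]
gripper_width: 0.172
t 21.35 pos [ 0.423  -0.3368  0.1065] yaw -1.012 w 0.0147 F [-0.5 -0.6 -0.7] q7 -0.79
turn [-0.0022 -0.0053 -0.0017] shift after [-0.0016  0.     -0.1635] shift before [-0.0007 -0.0003 -0.1635]
```

```bash
python3 -m creep '[[[0,0,0,0,0,-0.015,0.008],[0,0,0,0,0,-0.03,0.008],[0,0,0,0,0,-0.03,0.008],[0,0,0,0,0,-0.03,0.008],[0,0,0.1,0,0,-0.03,0.008],[0,0,0.1,0,0,-0.03,0.008],[0,0,0.1,0,0,-0.01,0.008],[0,0,0.1,0,0,0,0.008],[0,0,0,0,0,0,0.008],[0,0,0,0,0,0,0.008]]]';python3 - <<'E'
from h import *
plan((.53,-.20,.29),-1.427)
c=read_camera("wrist"); save(c,"w11"); W=world(c); P,R,o=tool()
m=(W[...,2]>P[2]-.054)&(W[...,2]<P[2]-.03); L=(W[m]-P)@R
L=L[(np.abs(L[:,0])<.02)&(np.abs(L[:,1])<.05)]; print(len(L),np.percentile(L,[2,98],axis=0).round(4))
E
```

```text
t: 22.18
eef_pos: [0.4203, -0.3347, 0.2879]
tool_rot: [-0.0, 0.757, -0.654, -0.001]
contact_force: [0.9, 0.4, -1.5]
gripper_width: 0.175
t 22.18 pos [ 0.4203 -0.3347  0.2879] yaw -1.426 w 0.0149 F [ 0.9  0.4 -1.5] q7 -1.01
turn [0.     0.0015 0.0013] shift after [-0.1176 -0.1279 -0.0021] shift before [-0.1174 -0.128  -0.0019]
6497 [[-0.017  -0.0269  0.0312]
 [ 0.0173  0.0255  0.0527]]
```

View pics/w11.png

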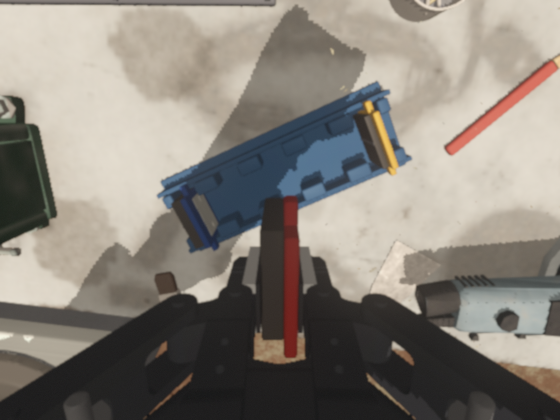

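Red is held, and blue (195,215) and yellow (380,140) are still in the caddy. Now to the gauge.

```bash
python3 -m creep '[[[0,0,0,-0.015,-0.018,0,0.008],[0,0,0,-0.023,-0.025,0,0.008],[0,0,0,-0.025,-0.028,0,0.008],[0,0,0,-0.025,-0.025,0,0.008],[0,0,0,-0.015,-0.018,0,0.008],[0,0,0,0,0,0,0.008],[0,0,0,0,0,0,0.008]]]';python3 - <<'E'
from h import *
plan((.6180,-.1723,.21),-1.427)
c=read_camera("wrist"); k,s=fitkeeper(c,(.615,-.147,.144),"fk4"); b=ball(c); print(k,s,b and b[0]); save(c,"w12")
a=k[2];print("gauge by keeper",k[:2]-.025*np.array([-np.sin(a),np.cos(a)]))
E
```

```text
t: 22.82
eef_pos: [0.5173, -0.212, 0.2799]
tool_rot: [0.001, 0.761, -0.649, -0.007]
contact_force: [-1.3, -1.2, -1.3]
gripper_width: 0.175
t 22.82 pos [ 0.5173 -0.212   0.2799] yaw -1.412 w 0.0149 F [-1.3 -1.2 -1.3] q7 -1.31
turn [0.0111 0.0098 0.0147] shift after [-0.0249 -0.1054  0.0699] shift before [-0.0226 -0.1065  0.069 ]
[ 0.61558447 -0.14758206  0.13889843] 0.780883020475725 [ 0.59759667 -0.01710525  0.10976112]
gauge by keeper [ 0.61904577 -0.17234129]
```

View pics/w12.png

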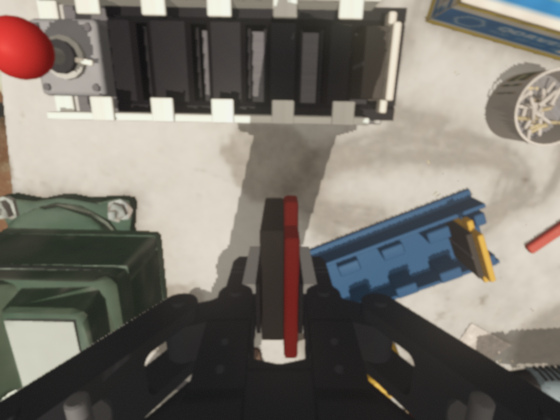

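```bash
python3 -m creep '[[[0.01,0.009,0.014,-0.004,-0.02,0.005,0.008],[0,0,0,-0.006,-0.025,0.015,0.008],[0,0,0,-0.006,-0.025,0.02,0.008],[0,0,0,-0.005,-0.02,0.015,0.008],[0,0,0,-0.002,-0.008,0.01,0.008],[0,0,0,0,0,0,0.008],[0,0,0,0,0,0,0.008]]]';python3 - <<'E'
from h import *
plan((.6183,-.1723,.18),-1.427)
E
```

```text
t: 23.45
eef_pos: [0.6074, -0.1846, 0.2081]
tool_rot: [0.004, 0.754, -0.657, -0.002]
contact_force: [-1.0, 0.2, -1.5]
gripper_width: 0.178
t 23.45 pos [ 0.6074 -0.1846  0.2081] yaw -1.434 w 0.0152 F [-1.   0.2 -1.5] q7 -1.48
turn [ 0.0099 -0.002  -0.0071] shift after [-0.0106 -0.0126  0.0281] shift before [-0.0108 -0.0128  0.0279]
```

```bash
python3 -m creep '[[[0.009,-0.002,-0.007,-0.005,-0.006,0,0.008],[0,0,0,-0.005,-0.005,0.005,0.008],[0,0,0,-0.001,-0.001,0.01,0.008],[0,0,0,0,0,0.007,0.008],[0,0,0,0,0,0,0.008],[0,0,0,0,0,0,0.008]]]';python3 - <<'E'
from h import *
plan((.6183,-.1723,.1225),-1.427)
E
```

```text
t: 23.95
eef_pos: [0.6154, -0.1756, 0.1866]
tool_rot: [0.001, 0.755, -0.656, 0.001]
contact_force: [0.5, 0.2, -1.2]
gripper_width: 0.176
t 23.95 pos [ 0.6154 -0.1756  0.1866] yaw -1.431 w 0.0150 F [ 0.5  0.2 -1.2] q7 -1.51
turn [-0.0001 -0.0034 -0.0041] shift after [-0.0028 -0.0033  0.0641] shift before [-0.0031 -0.0033  0.0641]
```

```bash
python3 -m creep '[[[0,-0.003,-0.004,-0.003,-0.003,0,0.008],[0,0,0,0,0,0.006,0.008],[0,0,0,0,0,0.01,0.008],[0,0,0,0,0,0.008,0.008],[0,0,0,0,0,0,0.008],[0,0,0,0,0,0,0.008]]]';python3 - <<'E'
from h import *
plan((.6183,-.1723,.1225),-1.427)
E
```

```text
t: 24.45
eef_pos: [0.618, -0.1724, 0.1604]
tool_rot: [0.0, 0.756, -0.655, 0.0]
contact_force: [0.4, 0.0, -1.2]
gripper_width: 0.174
t 24.45 pos [ 0.618  -0.1724  0.1604] yaw -1.427 w 0.0148 F [ 0.4  0.  -1.2] q7 -1.52
turn [-0.0003 -0.0007 -0.0001] shift after [-0.     -0.0003  0.0379] shift before [-0.0001 -0.0003  0.0379]
```

```bash
python3 -m creep '[[[0,0,0,0,0,0.007,0.008],[0,0,0,0,0,0.006,0.008],[0,0,0,0,0,0.006,0.008],[0,0,0,0,0,0.005,0.008],[0,0,0,0,0,0.002,0.008],[0,0,0,0,0,0,0.008],[0,0,0,0,0,0,0.008]]]';python3 - <<'E'
from h import *
plan((.6183,-.1723,.1225),-1.427)
E
```

```text
t: 25.03
eef_pos: [0.6177, -0.1725, 0.1308]
tool_rot: [0.0, 0.756, -0.655, -0.0]
contact_force: [0.5, 0.9, -1.6]
gripper_width: 0.176
t 25.03 pos [ 0.6177 -0.1725  0.1308] yaw -1.427 w 0.0150 F [ 0.5  0.9 -1.6] q7 -1.54
turn [ 0.0008 -0.0002 -0.0004] shift after [-0.0001 -0.0006  0.0083] shift before [-0.0001 -0.0006  0.0083]
```

```bash
python3 -m creep '[[[0,0,0,0,0,0.004,0.008],[0,0,0,0,0,0.003,0.008],[0,0,0,0,0,0.002,0.008],[0,0,0,0,0,0,0.008],[0,0,0,0,0,0,0.02],[0,0,0,0,0,0,0.026],[0,0,0,0,0,0,0.032],[0,0,0,0,0,0,0.032],[0,0,0,0,0,0,0.032],[0,0,0,0,0,-0.01,0.035],[0,0,0,0,0,-0.02,0.035],[0,0,0,0,0,-0.03,0.035],[0,0,0,0,0,-0.03,0.035],[0,0,0,0,0,-0.03,0.035],[0,0,0,0,0,-0.03,0.035],[0,0,0,0,0,-0.01,0.035],[0,0,0,0,0,0,0.035],[0,0,0,0,0,0,0.035]]]';python3 - <<'E'
from h import *
plan((.3685,-.2515,.25),-1.014)
c=read_camera("wrist"); save(c,"w13"); pads(c,.066,.1)
E
```

```text
t: 26.53
eef_pos: [0.6182, -0.1718, 0.2943]
tool_rot: [-0.001, 0.756, -0.654, 0.002]
contact_force: [0.3, -0.4, -0.4]
gripper_width: 0.412
t 26.53 pos [ 0.6182 -0.1718  0.2943] yaw -1.426 w 0.0352 F [ 0.3 -0.4 -0.4] q7 -1.45
turn [-0.0029 -0.002  -0.4122] shift after [-0.0643  0.2541  0.0443] shift before [0.0428 0.2587 0.0435]
3593 [243. 142.] [ 652.8 -128.1] [ 19.3 272.7] 7.9 [0.073 0.075] [198. 195. 180.]
1066 [280. 187.] [ 617.9 -171.8] [75.1 15.8] 8.0 [0.0711 0.082 ] [77. 45. 40.]
1813 [387. 187.] [ 632.1 -270.6] [75.3 24.5] 7.9 [0.0711 0.0815] [133. 124. 110.]
441 [121. 184.] [601.5 -25.9] [28.4 26.3] 31.9 [0.0706 0.0779] [101.  94.  88.]
2951 [244. 228.] [ 574.7 -138.9] [ 19.9 272.2] 7.9 [0.0728 0.0749] [204. 201. 186.]
1605 [ 43. 341.] [417.5  60.1] [ 13.1 108.4] 19.7 [0.082  0.0993] [69. 69. 59.]
```

View pics/w13.png

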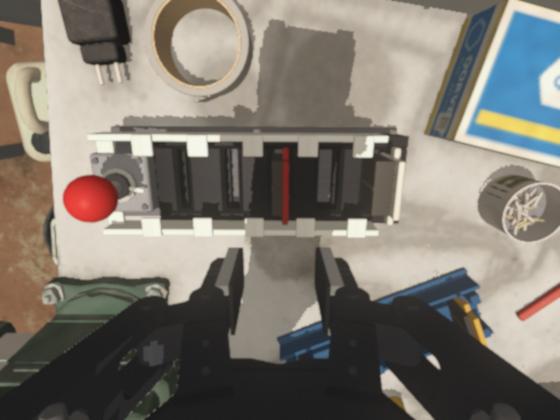

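Red is seated at (280,187), top at 82.0 mm. Blue is next.

```bash
python3 -m creep '[[[0,0,-0.07,0.003,0.02,0,0.035],[0,0,0,0.008,0.035,0.002,0.035],[0,0,0,0.009,0.037,0.002,0.035],[0,0,0,0.009,0.037,0.002,0.035],[0,0,0,0.009,0.037,0.002,0.035],[0,0,0,0.007,0.035,0.002,0.035],[0,0,0,0.005,0.025,0.002,0.035],[0,0,-0.08,0,0.01,0,0.035],[0,0,-0.09,0,0,0,0.035],[0,0,-0.09,0,0,0,0.035],[0,0,-0.06,0,0,0,0.035],[0,0,0,0,0,0,0.035],[0,0,0,0,0,0,0.035]]]';python3 - <<'E'
from h import *
plan((.3685,-.2515,.22),-1.014)
c=read_camera("wrist"); save(c,"w14"); pads(c)
E
```

```text
t: 27.67
eef_pos: [0.3746, -0.2693, 0.2575]
tool_rot: [-0.003, 0.872, -0.489, -0.019]
contact_force: [0.7, -0.0, -0.3]
gripper_width: 0.407
t 27.67 pos [ 0.3746 -0.2693  0.2575] yaw -1.022 w 0.0348 F [ 0.7 -0.  -0.3] q7 -0.68
turn [ 0.0144  0.0362 -0.0075] shift after [-0.0183 -0.0043  0.0375] shift before [-0.017  -0.0047  0.0381]
196 [128.   5.] [431.5 -92.7] [ 8.8 17.5] 46.1 [0.0637 0.0746] [49. 52. 44.]
1621 [114.  64.] [ 388.4 -101.6] [81.8  3.8] 8.1 [0.0652 0.0747] [42. 45. 37.]
1490 [504. 183.] [ 475.3 -419.6] [56.1 13.1] 33.4 [0.0591 0.0657] [141. 115.  71.]
1386 [267. 185.] [ 368.3 -251.1] [55.5 20.5] 31.8 [0.0553 0.0656] [55. 55. 62.]
579 [308. 305.] [ 284.4 -346.2] [37.  22.9] 42.3 [0.0602 0.0627] [220. 184.  94.]
778 [531. 368.] [ 348.6 -574.7] [ 6.9 78.6] 10.9 [0.0662 0.0746] [86. 90. 88.]
```

View pics/w14.png

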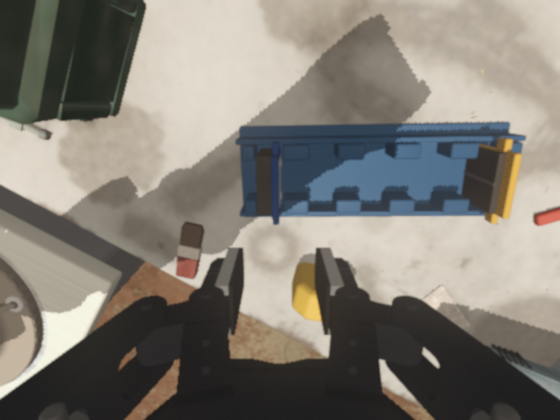

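```bash
python3 - <<'E'
from h import *
c=read_camera("wrist"); W=world(c); a=.556
L=(W[...,:2]-[.3684,-.2512])@np.array([[np.cos(a),-np.sin(a)],[np.sin(a),np.cos(a)]]); Z=W[...,2]
for y in range(-50,50,3):
    s=(np.abs(L[...,0])<.011)&(np.abs(L[...,1]-y/1000)<.0015); print(y,np.nanmedian(Z[s]).round(3) if s.sum() else None,end="; ")
E
```

```text
-50 0.236; -47 0.23; -44 0.235; -41 0.23; -38 0.221; -35 0.219; -32 0.195; -29 0.262; -26 0.267; -23 0.267; -20 0.267; -17 0.267; -14 0.267; -11 0.266; -8 0.263; -5 0.065; -2 0.055; 1 0.217; 4 0.223; 7 0.234; 10 0.234; 13 0.216; 16 0.239; 19 0.24; 22 0.242; 25 0.245; 28 0.26; 31 0.266; 34 0.264; 37 0.266; 40 0.269; 43 0.27; 46 -0.001; 49 -0.001;
```

```bash
python3 - <<'E'
from h import *
c=read_camera("wrist"); W=world(c); a=.556
L=(W[...,:2]-[.3684,-.2512])@np.array([[np.cos(a),-np.sin(a)],[np.sin(a),np.cos(a)]]); Z=W[...,2]
for y in range(-50,50,3):
    s=(np.abs(L[...,0])<.011)&(np.abs(L[...,1]-y/1000)<.0015)&(Z<.1); print(y,Z[s].max().round(3) if s.sum() else None,end="; ")
E
```

```text
-50 0.006; -47 0.007; -44 0.006; -41 0.006; -38 0.007; -35 0.006; -32 0.006; -29 0.006; -26 0.006; -23 0.007; -20 0.007; -17 0.006; -14 0.006; -11 0.065; -8 0.066; -5 0.066; -2 0.057; 1 0.057; 4 0.056; 7 0.056; 10 0.057; 13 None; 16 0.006; 19 0.006; 22 0.006; 25 0.007; 28 0.006; 31 0.005; 34 0.0; 37 0.0; 40 0.001; 43 0.001; 46 0.001; 49 -0.0;
```

No end wall (only the 6 mm floor), so the descent is clear.

```bash
python3 -m creep '[[[0.013,0.033,-0.007,-0.008,-0.002,0,0.04],[0,0,0,-0.006,-0.002,0.015,0.04],[0,0,0,-0.003,0,0.025,0.04],[0,0,0,0,0,0.025,0.04],[0,0,0,0,0,0.02,0.04],[0,0,0,0,0,0.01,0.04],[0,0,0,0,0,0,0.04],[0,0,0,0,0,0,0.04]]]';python3 - <<'E'
from h import *
plan((.3684,-.2512,.106),-1.014)
E
```

```text
t: 28.48
eef_pos: [0.3734, -0.2519, 0.1616]
tool_rot: [-0.0, 0.873, -0.487, 0.003]
contact_force: [0.2, -0.8, -0.4]
gripper_width: 0.465
t 28.48 pos [ 0.3734 -0.2519  0.1616] yaw -1.018 w 0.0397 F [ 0.2 -0.8 -0.4] q7 -0.84
turn [-0.0035 -0.0047 -0.0044] shift after [-0.0032  0.0039  0.0556] shift before [-0.0035  0.0041  0.0555]
```

```bash
python3 -m creep '[[[-0.003,-0.004,-0.004,-0.003,0.003,0.01,0.04],[0,0,0,0,0,0.016,0.04],[0,0,0,0,0,0.016,0.04],[0,0,0,0,0,0.008,0.04],[0,0,0,0,0,0,0.04],[0,0,0,0,0,0,0.04]]]';python3 - <<'E'
from h import *
plan((.3684,-.2512,.106),-1.014)
E
```

```text
t: 28.98
eef_pos: [0.3719, -0.2531, 0.1131]
tool_rot: [0.001, 0.874, -0.486, 0.005]
contact_force: [-0.7, 0.3, 0.3]
gripper_width: 0.468
t 28.98 pos [ 0.3719 -0.2531  0.1131] yaw -1.016 w 0.0400 F [-0.7  0.3  0.3] q7 -0.91
turn [-0.0032 -0.0089 -0.0016] shift after [-0.0034  0.002   0.0071] shift before [-0.0035  0.002   0.0071]
```

```bash
python3 -m creep '[[[-0.003,-0.008,0,-0.003,0.002,0.004,0.04],[0,0,0,0,0,0.003,0.04],[0,0,0,0,0,0,0.04],[0,0,0,0,0,0,0.04],[0,0,0,0,0,0,0.012],[0,0,0,0,0,0,0.012],[0,0,0,0,0,0,0.012],[0,0,0,0,0,0,0.012],[0,0,0,0,0,0,0.012],[0,0,0,0,0,0,0.012],[0,0,0,0,0,0,0.012],[0,0,0,0,0,0,0.012]]]' 60;python3 - <<'E'
from h import *
plan((.3684,-.2512,.27),-1.427)
E
```

```text
t: 29.98
eef_pos: [0.3693, -0.2524, 0.1082]
tool_rot: [0.0, 0.874, -0.487, 0.002]
contact_force: [-0.7, 0.2, -0.5]
gripper_width: 0.217
t 29.98 pos [ 0.3693 -0.2524  0.1082] yaw -1.016 w 0.0186 F [-0.7  0.2 -0.5] q7 -0.92
turn [-0.0022 -0.0039  0.4105] shift after [-0.0014  0.0007 -0.1618] shift before [-9.000e-04 -1.000e-04 -1.618e-01]
```

```bash
python3 -m creep '[[[0,0,0,0,0,-0.015,0.012],[0,0,0,0,0,-0.03,0.012],[0,0,0,0,0,-0.03,0.012],[0,0,0,0,0,-0.03,0.012],[0,0,0.1,0,0,-0.03,0.012],[0,0,0.1,0,0,-0.03,0.012],[0,0,0.1,0,0,-0.01,0.012],[0,0,0.1,0,0,0,0.012],[0,0,0,0,0,0,0.012],[0,0,0,0,0,0,0.012]]]';python3 - <<'E'
from h import *
plan((.535,-.225,.29),-1.427)
c=read_camera("wrist"); save(c,"w15"); W=world(c); P,R,o=tool()
m=(W[...,2]>P[2]-.054)&(W[...,2]<P[2]-.03); L=(W[m]-P)@R
L=L[(np.abs(L[:,0])<.02)&(np.abs(L[:,1])<.05)]; print(len(L),np.percentile(L,[2,98],axis=0).round(4))
E
```

```text
t: 30.82
eef_pos: [0.3674, -0.2504, 0.2907]
tool_rot: [-0.0, 0.755, -0.656, -0.0]
contact_force: [0.7, 0.4, -2.2]
gripper_width: 0.224
t 30.82 pos [ 0.3674 -0.2504  0.2907] yaw -1.430 w 0.0191 F [ 0.7  0.4 -2.2] q7 -1.06
turn [-0.0001  0.0006 -0.0027] shift after [-0.0011 -0.1695  0.0007] shift before [-0.0016 -0.1695  0.0007]
7112 [[-0.0162 -0.0263  0.0319]
 [ 0.0167  0.026   0.0538]]
```

View pics/w15.png

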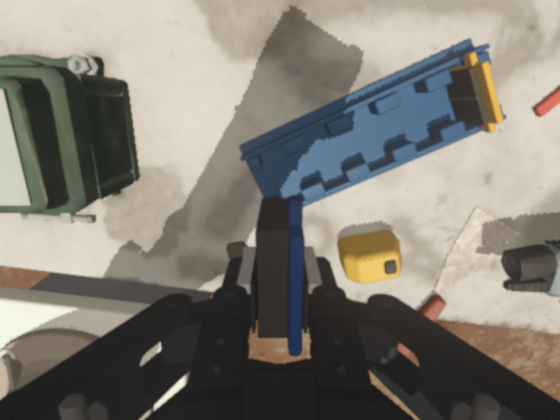

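Blue is held, and only yellow is left in the caddy.

```bash
python3 -m creep '[[[0,0,0,0,-0.02,0,0.012],[0,0,0,0,-0.033,0,0.012],[0,0,0,0,-0.035,0,0.012],[0,0,0,0,-0.035,0,0.012],[0,0,0,0,-0.025,0,0.012],[0,0,0,0,-0.01,0,0.012],[0,0,0,0,0,0,0.012],[0,0,0,0,0,0,0.012]]]';python3 - <<'E'
from h import *
plan((.6255,-.2218,.21),-1.427)
c=read_camera("wrist"); k,s=fitkeeper(c,(.615,-.147,.14),"fk5"); b=ball(c); print(k,s,b and b[0]); save(c,"w16")
a=k[2];print("gauge by keeper",k[:2]-.025*np.array([-np.sin(a),np.cos(a)]))
rect(c,(.619,-.1723,.1405),.042,"r2")
E
```

```text
t: 31.53
eef_pos: [0.524, -0.2261, 0.2796]
tool_rot: [0.002, 0.76, -0.649, -0.009]
contact_force: [-0.5, 0.4, -1.7]
gripper_width: 0.222
t 31.53 pos [ 0.524  -0.2261  0.2796] yaw -1.414 w 0.0190 F [-0.5  0.4 -1.7] q7 -1.31
turn [0.0156 0.011  0.0131] shift after [ 0.0103 -0.1011  0.0696] shift before [ 0.0124 -0.102   0.0679]
[ 0.61479919 -0.14807719  0.1366657 ] 0.8299017408518188 [ 0.59764786 -0.01702519  0.11002975]
gauge by keeper [ 0.61820521 -0.17284408]
```

View pics/r2.png

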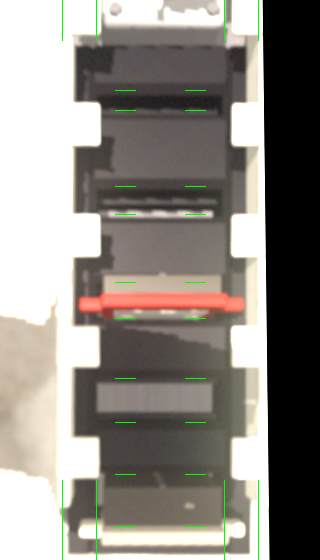

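```bash
python3 -m creep '[[[0.014,0.01,0.013,0.002,-0.02,0.005,0.012],[0,0,0,0.002,-0.025,0.015,0.012],[0,0,0,0.002,-0.025,0.02,0.012],[0,0,0,0.002,-0.018,0.015,0.012],[0,0,0,0,-0.006,0.008,0.012],[0,0,0,0,0,0,0.012],[0,0,0,0,0,0,0.012]]]';python3 - <<'E'
from h import *
plan((.626,-.2218,.185),-1.428)
E
```

```text
t: 32.17
eef_pos: [0.609, -0.2279, 0.2133]
tool_rot: [0.006, 0.754, -0.657, -0.002]
contact_force: [0.6, -0.2, -1.2]
gripper_width: 0.22
t 32.17 pos [ 0.609  -0.2279  0.2133] yaw -1.435 w 0.0188 F [ 0.6 -0.2 -1.2] q7 -1.43
turn [ 0.0117 -0.0041 -0.0067] shift after [-0.0036 -0.0177  0.0283] shift before [-0.0039 -0.018   0.0281]
```

```bash
python3 -m creep '[[[0.011,-0.004,-0.006,-0.002,-0.008,0,0.012],[0,0,0,-0.001,-0.006,0.006,0.012],[0,0,0,0,-0.001,0.01,0.012],[0,0,0,0,0,0.007,0.012],[0,0,0,0,0,0,0.012],[0,0,0,0,0,0,0.012]]]';python3 - <<'E'
from h import *
plan((.626,-.2218,.165),-1.428)
E
```

```text
t: 32.67
eef_pos: [0.6214, -0.2249, 0.1915]
tool_rot: [0.001, 0.755, -0.656, 0.002]
contact_force: [0.3, -0.3, -1.7]
gripper_width: 0.22
t 32.67 pos [ 0.6214 -0.2249  0.1915] yaw -1.431 w 0.0188 F [ 0.3 -0.3 -1.7] q7 -1.45
turn [-0.0012 -0.0031 -0.0028] shift after [-0.0024 -0.005   0.0265] shift before [-0.0025 -0.005   0.0265]
```

```bash
python3 -m creep '[[[0,-0.003,-0.002,-0.002,-0.004,0,0.012],[0,0,0,0,0,0.006,0.012],[0,0,0,0,0,0.01,0.012],[0,0,0,0,0,0.008,0.012],[0,0,0,0,0,0,0.012],[0,0,0,0,0,0,0.012]]]';python3 - <<'E'
from h import *
plan((.626,-.2218,.124),-1.428)
E
```

```text
t: 33.17
eef_pos: [0.6252, -0.2222, 0.1649]
tool_rot: [-0.0, 0.756, -0.655, 0.0]
contact_force: [1.2, -0.6, -1.9]
gripper_width: 0.223
t 33.17 pos [ 0.6252 -0.2222  0.1649] yaw -1.429 w 0.0191 F [ 1.2 -0.6 -1.9] q7 -1.46
turn [-0.0008  0.0002 -0.0006] shift after [-0.0002 -0.0008  0.0409] shift before [-0.0002 -0.0008  0.0409]
```

```bash
python3 -m creep '[[[0,0,0,0,-0.0005,0.008,0.012],[0,0,0,0,0,0.008,0.012],[0,0,0,0,0,0.007,0.012],[0,0,0,0,0,0.004,0.012],[0,0,0,0,0,0.002,0.012],[0,0,0,0,0,0,0.012],[0,0,0,0,0,0,0.012]]]';python3 - <<'E'
from h import *
plan((.626,-.2218,.124),-1.428)
E
```

```text
t: 33.75
eef_pos: [0.6253, -0.2221, 0.1319]
tool_rot: [-0.0, 0.755, -0.655, -0.0]
contact_force: [0.3, -0.3, -1.6]
gripper_width: 0.218
t 33.75 pos [ 0.6253 -0.2221  0.1319] yaw -1.429 w 0.0186 F [ 0.3 -0.3 -1.6] q7 -1.48
turn [ 0.0005  0.0008 -0.0008] shift after [-0.0003 -0.0007  0.0079] shift before [-0.0002 -0.0007  0.0079]
```

```bash
python3 -m creep '[[[0,0,0,0,0,0.004,0.012],[0,0,0,0,0,0.003,0.012],[0,0,0,0,0,0.001,0.012],[0,0,0,0,0,0,0.012],[0,0,0,0,0,0,0.022],[0,0,0,0,0,0,0.026],[0,0,0,0,0,0,0.032],[0,0,0,0,0,0,0.033],[0,0,0,0,0,0,0.033],[0,0,0,0,0,-0.01,0.033],[0,0,0,0,0,-0.02,0.033],[0,0,0,0,0,-0.03,0.033],[0,0,0,0,0,-0.03,0.033],[0,0,0,0,0,-0.03,0.033],[0,0,0,0,0,-0.03,0.033],[0,0,0,0,0,-0.01,0.033],[0,0,0,0,0,0,0.033],[0,0,0,0,0,0,0.033]]]';python3 - <<'E'
from h import *
plan((.4753,-.4196,.25),-1.0)
c=read_camera("wrist"); save(c,"w17"); pads(c,.066,.1)
E
```

```text
t: 35.25
eef_pos: [0.626, -0.2215, 0.2972]
tool_rot: [-0.001, 0.756, -0.655, 0.002]
contact_force: [0.2, 0.3, -0.5]
gripper_width: 0.389
t 35.25 pos [ 0.626  -0.2215  0.2972] yaw -1.428 w 0.0332 F [ 0.2  0.3 -0.5] q7 -1.40
turn [-0.0042 -0.0019 -0.4276] shift after [0.0853 0.2338 0.0472] shift before [0.1745 0.1776 0.0466]
855 [526.   5.] [ 803.9 -390.2] [82.9  1.7] 90.0 [0.0759 0.0929] [100.  96.  87.]
3515 [188. 143.] [ 652.8 -127.7] [ 19.4 273.3] 7.9 [0.073 0.075] [203. 200. 186.]
1637 [333. 187.] [ 632.7 -270.8] [74.9 24.3] 8.3 [0.0711 0.0816] [113. 106.  94.]
1067 [227. 187.] [ 618.1 -171.7] [74.  16.7] 8.4 [0.0713 0.0816] [137.  83.  73.]
1265 [280. 188.] [ 624.7 -221.2] [74.9 19.4] 8.3 [0.0711 0.0816] [49. 49. 55.]
566 [ 68. 186.] [601.  -24.3] [25.4 32.2] 24.0 [0.0707 0.0832] [93. 87. 81.]
2931 [195. 228.] [ 574.8 -138.7] [ 19.5 272.5] 7.9 [0.0729 0.0749] [201. 197. 182.]
1915 [ 41. 338.] [429.2   9.9] [  4.2 108.3] 8.1 [0.082  0.0993] [47. 51. 42.]
165 [145. 405.] [ 359.8 -105.3] [22.9  2.3] 9.1 [0.088  0.0995] [51. 52. 44.]
```

View pics/w17.png

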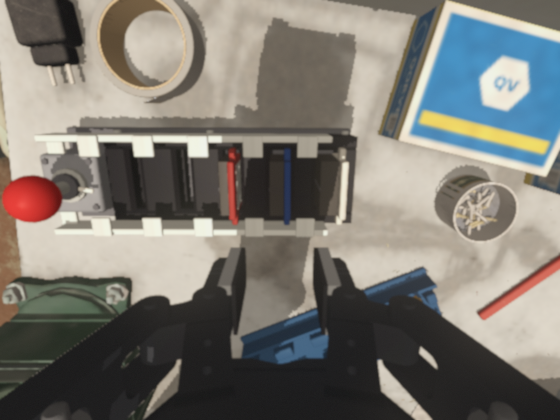

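Red, blue and white are all seated, tops at 81.6 mm. Yellow is the last one.

```bash
python3 -m creep '[[[0,0,-0.07,0.015,0.017,0,0.033],[0,0,0,0.025,0.025,0.002,0.033],[0,0,0,0.028,0.026,0.002,0.033],[0,0,0,0.028,0.026,0.002,0.033],[0,0,0,0.028,0.026,0.002,0.033],[0,0,0,0.025,0.022,0.002,0.033],[0,0,-0.09,0.008,0.01,0,0.033],[0,0,-0.09,0,0,0,0.033],[0,0,-0.09,0,0,0,0.033],[0,0,-0.06,0,0,0,0.033],[0,0,0,0,0,0,0.033],[0,0,0,0,0,0,0.033]]]';python3 - <<'E'
from h import *
plan((.4755,-.4196,.22),-1.0)
c=read_camera("wrist"); save(c,"w18"); pads(c)
E
```

```text
t: 36.3
eef_pos: [0.4951, -0.4109, 0.2594]
tool_rot: [-0.003, 0.876, -0.483, -0.017]
contact_force: [0.9, -0.4, 0.0]
gripper_width: 0.385
t 36.30 pos [ 0.4951 -0.4109  0.2594] yaw -1.008 w 0.0329 F [ 0.9 -0.4  0. ] q7 -0.66
turn [ 0.0108  0.0334 -0.0073] shift after [-0.0032  0.0212  0.0394] shift before [-0.0018  0.0208  0.0397]
2324 [482.  16.] [ 678.6 -456.5] [28.1 61.6] 28.9 [0.0651 0.0668] [173. 182. 175.]
3939 [539.  72.] [ 675.3 -517.7] [91.7 45.5] 47.0 [0.0687 0.0707] [147. 156. 144.]
770 [285. 213.] [ 476.  -419.9] [55.9 12. ] 32.9 [0.0631 0.0658] [130. 107.  69.]
883 [552. 368.] [ 483.4 -737.9] [91.4 23.4] 45.6 [0.0574 0.0591] [105.  99.  88.]
458 [408. 406.] [ 365.4 -644.1] [ 4.7 48.3] 12.8 [0.0643 0.0744] [78. 82. 80.]
```

View pics/w18.png

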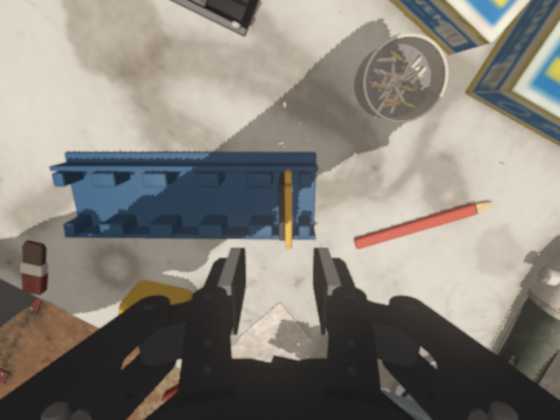

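```bash
python3 -m creep '[[[0.01,0.031,-0.007,0,0.01,0,0.033],[0,0,0,0,0.007,0.015,0.033],[0,0,0,0,0.002,0.025,0.033],[0,0,0,0,0,0.025,0.033],[0,0,0,0,0,0.02,0.033],[0,0,0,0,0,0.01,0.033],[0,0,0,0,0,0,0.033],[0,0,0,0,0,0,0.033]]]';python3 - <<'E'
from h import *
plan((.4758,-.4198,.106),-1.0)
pads(read_camera("wrist"))
E
```

```text
t: 37.02
eef_pos: [0.4803, -0.4178, 0.1591]
tool_rot: [-0.001, 0.876, -0.482, -0.001]
contact_force: [0.6, -1.2, -0.3]
gripper_width: 0.384
t 37.02 pos [ 0.4803 -0.4178  0.1591] yaw -1.007 w 0.0328 F [ 0.6 -1.2 -0.3] q7 -0.70
turn [ 0.      0.0028 -0.0069] shift after [-0.0007  0.0048  0.0531] shift before [-0.0005  0.0048  0.0531]
1819 [280. 245.] [ 476.  -419.8] [55.9 11.9] 32.8 [0.0634 0.0658] [108.  87.  54.]
```

```bash
python3 -m creep '[[[0,0.003,-0.006,-0.001,0.004,0.01,0.033],[0,0,0,0,0,0.015,0.033],[0,0,0,0,0,0.015,0.033],[0,0,0,0,0,0.007,0.033],[0,0,0,0,0,0,0.033],[0,0,0,0,0,0,0.033]]]';python3 - <<'E'
from h import *
plan((.476,-.4198,.106),-1.0)
E
```

```text
t: 37.57
eef_pos: [0.4783, -0.4207, 0.1124]
tool_rot: [0.001, 0.877, -0.48, 0.004]
contact_force: [-0.1, 0.9, -0.2]
gripper_width: 0.387
t 37.57 pos [ 0.4783 -0.4207  0.1124] yaw -1.001 w 0.0330 F [-0.1  0.9 -0.2] q7 -0.73
turn [-0.0024 -0.0082 -0.0011] shift after [-0.002   0.0014  0.0064] shift before [-0.0021  0.0014  0.0063]
```

```bash
python3 -m creep '[[[-0.002,-0.008,0,-0.002,0.001,0.004,0.033],[0,0,0,0,0,0.002,0.033],[0,0,0,0,0,0,0.033],[0,0,0,0,0,0,0.033],[0,0,0,0,0,0,0.004],[0,0,0,0,0,0,0.004],[0,0,0,0,0,0,0.004],[0,0,0,0,0,0,0.004],[0,0,0,0,0,0,0.004],[0,0,0,0,0,0,0.004],[0,0,0,0,0,0,0.004],[0,0,0,0,0,0,0.004]]]' 60;python3 - <<'E'
from h import *
plan((.476,-.4198,.28),-1.428)
E
```

```text
t: 38.57
eef_pos: [0.477, -0.4201, 0.1079]
tool_rot: [0.0, 0.877, -0.48, 0.001]
contact_force: [-0.4, -0.3, 0.2]
gripper_width: 0.126
t 38.57 pos [ 0.477  -0.4201  0.1079] yaw -1.001 w 0.0107 F [-0.4 -0.3  0.2] q7 -0.73
turn [-0.0016 -0.0021  0.4267] shift after [-0.0005  0.001  -0.1721] shift before [-0.0004  0.0005 -0.1721]
```

```bash
python3 -m creep '[[[0,0,0,0,0,-0.015,0.004],[0,0,0,0,0,-0.03,0.004],[0,0,0,0,0,-0.03,0.004],[0,0,0,0,0,-0.03,0.004],[0,0,0.1,0,0,-0.03,0.004],[0,0,0.1,0,0,-0.03,0.004],[0,0,0.1,0,0,-0.01,0.004],[0,0,0.11,0,0,0,0.004],[0,0,0,0,0,0,0.004],[0,0,0,0,0,0,0.004]]]';python3 - <<'E'
from h import *
plan((.53,-.15,.29),-1.428)
c=read_camera("wrist"); save(c,"w19"); W=world(c); P,R,o=tool()
m=(W[...,2]>P[2]-.054)&(W[...,2]<P[2]-.03); L=(W[m]-P)@R
L=L[(np.abs(L[:,0])<.02)&(np.abs(L[:,1])<.05)]; print(len(L),np.percentile(L,[2,98],axis=0).round(4))
E
```

```text
t: 39.4
eef_pos: [0.4766, -0.4179, 0.3007]
tool_rot: [-0.001, 0.757, -0.653, 0.002]
contact_force: [0.3, -0.1, -2.1]
gripper_width: 0.124
t 39.40 pos [ 0.4766 -0.4179  0.3007] yaw -1.424 w 0.0106 F [ 0.3 -0.1 -2.1] q7 -0.99
turn [-0.0051 -0.0019  0.0043] shift after [-0.2576 -0.0909  0.0107] shift before [-0.2572 -0.092   0.0107]
5308 [[-0.0175 -0.026   0.031 ]
 [ 0.0162  0.026   0.0537]]
```

View pics/w19.png

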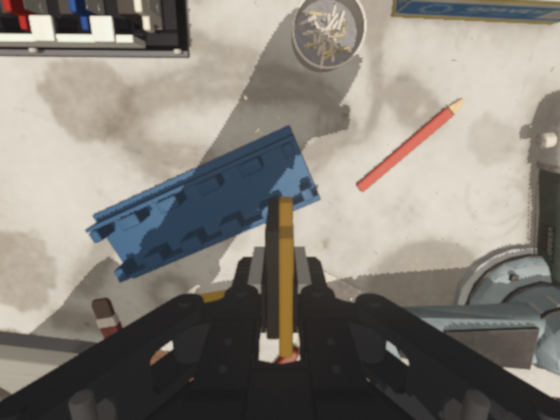

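Yellow is held and the caddy is empty, so green really is absent. I'll move to the gauge and re-measure it.

```bash
python3 -m creep '[[[0,0,0,-0.02,-0.006,0,0.004],[0,0,0,-0.033,-0.01,0,0.004],[0,0,0,-0.035,-0.012,0,0.004],[0,0,0,-0.035,-0.012,0,0.004],[0,0,0,-0.035,-0.012,0,0.004],[0,0,0,-0.035,-0.012,0,0.004],[0,0,0,-0.03,-0.01,0,0.004],[0,0,0,-0.012,-0.005,0,0.004],[0,0,0,0,0,0,0.004],[0,0,0,0,0,0,0.004]]]';python3 - <<'E'
from h import *
plan((.6118,-.1228,.21),-1.428)
c=read_camera("wrist"); k,s=fitkeeper(c,(.615,-.147,.14),"fk6"); b=ball(c); print(k,s,b and b[0]); save(c,"w20")
a=k[2];print("gauge by keeper",k[:2]-.025*np.array([-np.sin(a),np.cos(a)])); pads(c,.066,.09)
rect(c,(.6185,-.1723,.1425),.042,"r3")
E
```

```text
t: 40.28
eef_pos: [0.5144, -0.1639, 0.2936]
tool_rot: [0.001, 0.766, -0.643, -0.004]
contact_force: [0.3, 0.4, -1.0]
gripper_width: 0.124
t 40.28 pos [ 0.5144 -0.1639  0.2936] yaw -1.397 w 0.0106 F [ 0.3  0.4 -1. ] q7 -1.40
turn [0.0072 0.0057 0.0309] shift after [-0.0269 -0.1022  0.0836] shift before [-0.0232 -0.1036  0.083 ]
[ 0.61492294 -0.14748204  0.13894895] 0.8979955680232973 [ 0.5975553  -0.01717143  0.10962217]
gauge by keeper [ 0.61838549 -0.1722411 ]
4949 [280.  12.] [ 652.8 -128. ] [ 19.6 272.9] 7.9 [0.0729 0.0751] [227. 225. 209.]
1541 [312.  69.] [ 617.6 -171.9] [74.9 16.2] 8.0 [0.0713 0.0818] [82. 50. 44.]
2075 [372.  72.] [ 624.6 -221.2] [75.2 20.8] 7.3 [0.0712 0.0818] [65. 69. 80.]
2598 [432.  73.] [ 632.5 -270.6] [73.5 25. ] 7.9 [0.0712 0.0815] [131. 122. 109.]
416 [139.  65.] [596.6 -30.8] [25.3 24.7] 85.8 [0.0704 0.0725] [104.  97.  91.]
3765 [271. 119.] [ 574.5 -138.9] [ 19.  272.2] 7.9 [0.073 0.075] [205. 202. 187.]
2257 [126. 247.] [428.9 -26.3] [177.1  63.9] 75.2 [0.0783 0.0895] [51. 54. 45.]
308 [550. 388.] [ 328.1 -521.6] [43.9 20.9] 67.1 [0.0703 0.0741] [68. 63. 58.]
```

View pics/w20.png

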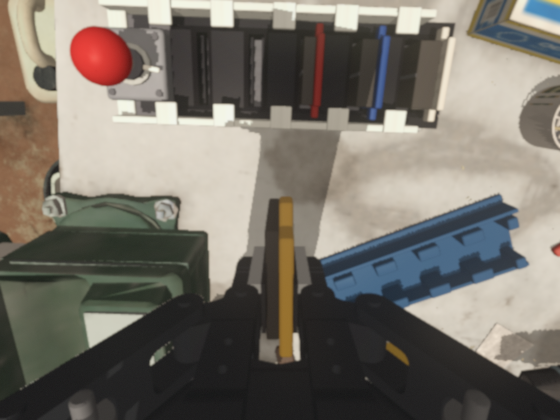

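View pics/r3.png

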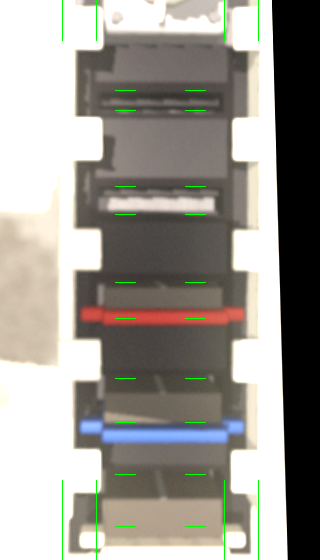

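The gauge hasn't moved. Slot2 is at about (0.6115, −0.1227).

```bash
python3 -m creep '[[[0.007,0.005,0.03,-0.003,-0.02,0.005,0.004],[0,0,0,-0.007,-0.025,0.018,0.004],[0,0,0,-0.007,-0.025,0.022,0.004],[0,0,0,-0.005,-0.018,0.018,0.004],[0,0,0,-0.002,-0.006,0.008,0.004],[0,0,0,0,0,0,0.004],[0,0,0,0,0,0,0.004]]]';python3 - <<'E'
from h import *
plan((.6115,-.1227,.185),-1.428)
E
```

```text
t: 40.92
eef_pos: [0.6043, -0.1423, 0.2169]
tool_rot: [0.004, 0.75, -0.661, 0.0]
contact_force: [-0.7, -1.0, -1.9]
gripper_width: 0.124
t 40.92 pos [ 0.6043 -0.1423  0.2169] yaw -1.444 w 0.0106 F [-0.7 -1.  -1.9] q7 -1.59
turn [ 0.0059 -0.0055 -0.0164] shift after [-0.0184 -0.0099  0.0319] shift before [-0.0187 -0.0098  0.0318]
```

```bash
python3 -m creep '[[[0.006,-0.005,-0.016,-0.008,-0.005,0,0.004],[0,0,0,-0.007,-0.003,0.006,0.004],[0,0,0,-0.002,-0.001,0.01,0.004],[0,0,0,0,0,0.007,0.004],[0,0,0,0,0,0,0.004],[0,0,0,0,0,0,0.004]]]';python3 - <<'E'
from h import *
plan((.6115,-.1227,.165),-1.428)
E
```

```text
t: 41.42
eef_pos: [0.6094, -0.1272, 0.1949]
tool_rot: [0.0, 0.755, -0.656, 0.002]
contact_force: [-0.1, 0.7, -1.6]
gripper_width: 0.125
t 41.42 pos [ 0.6094 -0.1272  0.1949] yaw -1.431 w 0.0107 F [-0.1  0.7 -1.6] q7 -1.62
turn [-0.0022 -0.0037 -0.0035] shift after [-0.0042 -0.0027  0.0299] shift before [-0.0043 -0.0027  0.0299]
```

```bash
python3 -m creep '[[[-0.002,-0.003,-0.003,-0.003,-0.002,0,0.004],[0,0,0,-0.001,0,0.006,0.004],[0,0,0,0,0,0.01,0.004],[0,0,0,0,0,0.009,0.004],[0,0,0,0,0,0,0.004],[0,0,0,0,0,0,0.004]]]';python3 - <<'E'
from h import *
plan((.6115,-.1227,.124),-1.428)
E
```

```text
t: 41.92
eef_pos: [0.6109, -0.123, 0.1676]
tool_rot: [0.0, 0.756, -0.655, 0.001]
contact_force: [0.0, 0.7, -0.8]
gripper_width: 0.134
t 41.92 pos [ 0.6109 -0.123   0.1676] yaw -1.428 w 0.0114 F [ 0.   0.7 -0.8] q7 -1.64
turn [-0.0003 -0.0011 -0.0005] shift after [-0.0002 -0.0007  0.0436] shift before [-0.0003 -0.0006  0.0436]
```

```bash
python3 -m creep '[[[0,0,0,0,-0.0005,0.008,0.004],[0,0,0,0,0,0.008,0.004],[0,0,0,0,0,0.008,0.004],[0,0,0,0,0,0.006,0.004],[0,0,0,0,0,0.003,0.004],[0,0,0,0,0,0,0.004],[0,0,0,0,0,0,0.004]]]';python3 - <<'E'
from h import *
plan((.6115,-.1227,.124),-1.428)
E
```

```text
t: 42.5
eef_pos: [0.611, -0.1232, 0.1299]
tool_rot: [0.001, 0.755, -0.655, -0.0]
contact_force: [0.3, -0.3, -0.8]
gripper_width: 0.132
t 42.50 pos [ 0.611  -0.1232  0.1299] yaw -1.429 w 0.0113 F [ 0.3 -0.3 -0.8] q7 -1.67
turn [ 0.0013 -0.0006 -0.0008] shift after [-0.0004 -0.0006  0.0059] shift before [-0.0005 -0.0006  0.0059]
```

```bash
python3 -m creep '[[[0,0,0,0,0,0.003,0.004],[0,0,0,0,0,0.002,0.004],[0,0,0,0,0,0.001,0.004],[0,0,0,0,0,0,0.004],[0,0,0,0,0,0,0.015],[0,0,0,0,0,0,0.02],[0,0,0,0,0,0,0.028],[0,0,0,0,0,0,0.028],[0,0,0,0,0,0,0.028],[0,0,0,0,0,-0.01,0.028],[0,0,0,0,0,-0.02,0.028],[0,0,0,0,0,-0.03,0.028],[0,0,0,0,0,-0.03,0.028],[0,0,0,0,0,-0.03,0.028],[0,0,0,0,0,-0.03,0.028],[0,0,0,0,0,-0.01,0.028],[0,0,0,0,0,0,0.028],[0,0,0,0,0,0,0.028]]]';python3 - <<'E'
from h import *
plan((.5972,-.0175,.28),.60)
c=read_camera("wrist"); save(c,"w21"); pads(c,.066,.1); print(ball(c))
E
```

```text
t: 44.0
eef_pos: [0.6115, -0.122, 0.2975]
tool_rot: [-0.001, 0.756, -0.655, 0.002]
contact_force: [-0.2, -0.8, -0.9]
gripper_width: 0.326
t 44.00 pos [ 0.6115 -0.122   0.2975] yaw -1.427 w 0.0278 F [-0.2 -0.8 -0.9] q7 -1.56
turn [-5.0000e-04 -4.2000e-03 -2.0272e+00] shift after [ 0.0473 -0.0943  0.0175] shift before [-0.1055 -0.0008  0.0173]
3527 [298. 142.] [ 652.9 -128.3] [ 19.2 272.2] 7.9 [0.073  0.0751] [199. 195. 181.]
1160 [333. 187.] [ 618.  -171.7] [74.7 16.5] 8.6 [0.0713 0.0818] [77. 47. 41.]
1531 [385. 187.] [ 624.9 -221. ] [74.9 20.2] 8.0 [0.0712 0.0816] [84. 85. 92.]
1929 [438. 187.] [ 632.2 -270.6] [74.7 25.1] 7.6 [0.0712 0.0815] [129. 120. 106.]
795 [280. 187.] [ 610.  -122.4] [75.  12.2] 6.8 [0.0718 0.0818] [106.  84.  48.]
275 [178. 183.] [599.3 -25.1] [34.6 16.4] 59.9 [0.0704 0.072 ] [114. 106.  99.]
2897 [296. 228.] [ 574.6 -139. ] [ 19.7 272.3] 7.9 [0.0729 0.0749] [209. 206. 191.]
1983 [ 40. 344.] [407.6 102.8] [ 17.9 112.3] 9.9 [0.0824 0.0993] [78. 76. 66.]
(array([ 0.59745445, -0.0170296 ,  0.10966385]), np.int64(1466), np.float64(0.0005731704920325896), array([197.81136497, 152.5102519 ]), np.int32(1707))
```

View pics/w21.png

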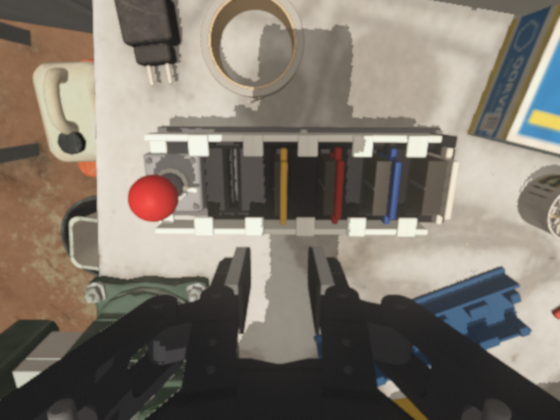

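All four pads hang at the right pitch, tops at 81.5–81.8 mm, and the keeper is still open. I'll go back to the knob.

```bash
python3 -m creep '[[[0,0,0,-0.02,0,0,0.07],[0,0,0,-0.03,0,0,0.07],[0,0,0,-0.03,0,0,0.07],[0,0,0,-0.02,0,0,0.07],[0,0,-0.1,0,0,-0.003,0.07],[0,0,-0.12,0,0,-0.003,0.07],[0,0,-0.12,0,0,-0.003,0.07],[0,0,-0.12,0,0,-0.003,0.07],[0,0,-0.12,0,0,-0.003,0.07],[0,0,-0.12,0,0,-0.003,0.07],[0,0,-0.12,0,0,-0.003,0.07],[0,0,-0.12,0,0,-0.003,0.07],[0,0,-0.12,0,0,-0.003,0.07],[0,0,-0.12,0,0,-0.003,0.07],[0,0,-0.12,0,0,0,0.07],[0,0,-0.12,0,0,0,0.07],[0,0,0,0,0,0,0.07],[0,0,0,0,0,0,0.07]]]';python3 - <<'E'
from h import *
c=read_camera("wrist"); b=ball(c); print(b)
plan((.5972,-.0174,.22),.1)
E
```

```text
t: 45.55
eef_pos: [0.5823, -0.0204, 0.2933]
tool_rot: [-0.003, 0.999, 0.021, -0.026]
contact_force: [-0.4, 0.4, -0.3]
gripper_width: 0.821
(array([ 0.59671741, -0.01751705,  0.10965344]), np.int64(1479), np.float64(0.0005308793013207668), array([200.1304601 , 309.33139196]), np.int32(1717))
t 45.60 pos [ 0.5822 -0.0205  0.2932] yaw 0.043 w 0.0703 F [-0.1  0.2 -0.6] q7 -0.40
turn [-0.0077  0.0521 -0.0572] shift after [ 0.0152 -0.0016  0.0732] shift before [ 0.0189 -0.002   0.0723]
```

```bash
python3 -m creep '[[[-0.004,0.026,0,0.006,-0.001,0,0.07],[-0.003,0.024,0,0.006,0,0.01,0.07],[0,0,0,0.003,0,0.02,0.07],[0,0,0,0,0,0.025,0.07],[0,0,0,0,0,0.02,0.07],[0,0,0,0,0,0.01,0.07],[0,0,0,0,0,0,0.07],[0,0,0,0,0,0,0.07]]]';python3 - <<'E'
from h import *
c=read_camera("wrist"); b=ball(c); print(b[0])
plan((.597,-.0174,.163))
E
```

```text
t: 46.27
eef_pos: [0.6001, -0.0174, 0.2041]
tool_rot: [0.001, 1.0, 0.013, 0.005]
contact_force: [0.2, 0.6, 0.5]
gripper_width: 0.818
[ 0.59688381 -0.01756654  0.10971795]
t 46.32 pos [ 0.6002 -0.0174  0.2043] yaw 0.027 w 0.0701 F [-0.4 -0.8  0.3] q7 -0.51
turn [ 0.0024 -0.0099 -0.    ] shift after [-0.0032 -0.0001  0.0413] shift before [-0.0036 -0.0002  0.0413]
```

```bash
python3 -m creep '[[[0.002,-0.009,0,-0.003,0,0.005,0.07],[0,0,0,0,0,0.015,0.07],[0,0,0,0,0,0.012,0.07],[0,0,0,0,0,0.006,0.07],[0,0,0,0,0,0,0.07],[0,0,0,0,0,0,0.07]]]';python3 - <<'E'
from h import *
c=read_camera("wrist"); b=ball(c); print(b[0])
plan((.597,-.0174,.163))
E
```

```text
t: 46.82
eef_pos: [0.5989, -0.0175, 0.1657]
tool_rot: [0.0, 1.0, 0.012, 0.003]
contact_force: [0.7, -0.3, 0.1]
gripper_width: 0.824
[ 0.59693938 -0.01761118  0.1097025 ]
t 46.87 pos [ 0.5988 -0.0175  0.1657] yaw 0.025 w 0.0700 F [-0.3  0.  -0.6] q7 -0.54
turn [ 0.0006 -0.0056 -0.    ] shift after [-0.0018 -0.0002  0.0027] shift before [-0.0018 -0.0002  0.0027]
```

Centred, so I'll close on the ball and turn clockwise.

```bash
python3 -m creep '[[[0,-0.005,0,-0.002,0,0.003,0.07],[0,0,0,0,0,0,0.045],[0,0,0,0,0,0,0.03],[0,0,0,0,0,0,0.03],[0,0,0,0,0,0,0.03],[0,0,0,0,0,0,0.03],[0,0,0,0,0,0,0.03],[0,0,0.1,0,0,0,0.03],[0,0,0.12,0,0,0,0.03],[0,0,0.12,0,0,0,0.03],[0,0,0.12,0,0,0,0.03],[0,0,0.12,0,0,0,0.03],[0,0,0.12,0,0,0,0.03],[0,0,0.12,0,0,0,0.03],[0,0,0.12,0,0,0,0.03],[0,0,0,0,0,0,0.03],[0,0,0,0,0,0,0.03]]]' 60;python3 - <<'E'
from h import *
plan((.597,-.0174,.163)); print(get_obs()["torque"])
E
```

```text
t: 48.28
eef_pos: [0.5979, -0.0176, 0.1637]
tool_rot: [-0.001, 0.889, -0.458, 0.002]
contact_force: [0.4, -0.7, -1.6]
gripper_width: 0.438
t 48.28 pos [ 0.5979 -0.0176  0.1637] yaw -0.951 w 0.0374 F [ 0.4 -0.7 -1.6] q7 -1.39
turn [-0.0032 -0.0032  0.    ] shift after [-0.0007  0.0006  0.0007] shift before [-0.0007  0.0006  0.0007]
[-0.03654171 -0.10426497 -0.00620233]
```

```bash
python3 -m creep '[[[0,0,0.1,0,0,0,0.03],[0,0,0.12,0,0,0,0.03],[0,0,0.12,0,0,0,0.03],[0,0,0.1,0,0,0,0.03],[0,0,0.05,0,0,0,0.03],[0,0,0.02,0,0,0,0.03],[0,0,0,0,0,0,0.03],[0,0,0,0,0,0,0.03],[0,0,0,0,0,0,0.03]]]';python3 - <<'E'
from h import *
plan((.597,-.0174,.163)); print(get_obs()["torque"])
c=read_camera("wrist"); save(c,"w22")
E
```

```text
t: 49.03
eef_pos: [0.5981, -0.0179, 0.1637]
tool_rot: [-0.001, 0.748, -0.663, 0.002]
contact_force: [-0.1, 0.1, -1.6]
gripper_width: 0.438
t 49.03 pos [ 0.5981 -0.0179  0.1637] yaw -1.451 w 0.0374 F [-0.1  0.1 -1.6] q7 -1.82
turn [-0.0043 -0.0014  0.    ] shift after [-0.0006  0.001   0.0007] shift before [-0.0006  0.001   0.0007]
[-0.0597558  -0.03891268 -0.14497127]
```

View pics/w22.png

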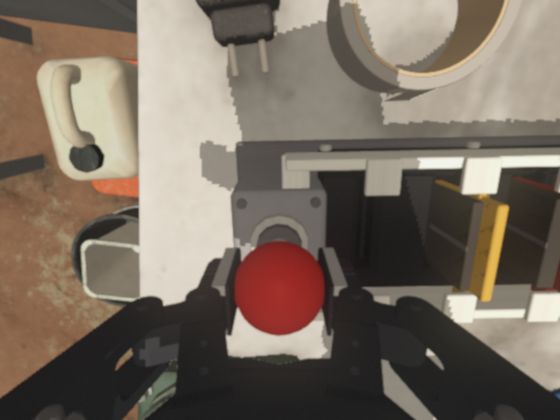

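The tooth now sits over yellow's ear (480,175). I'll release, retreat and check.

```bash
python3 -m creep '[[[0,0,0,0,0,0,0.05],[0,0,0,0,0,0,0.07],[0,0,0,0,0,0,0.07],[0,0,0,0,0,0,0.07],[0,0,0,0,0,-0.02,0.07],[0,0,0,0,0,-0.03,0.07],[0,0,0,0,0,-0.03,0.07],[0,0,0,0,0,-0.03,0.07],[0,0,0,0,0,-0.03,0.07],[0,0,0,0.02,0.01,-0.02,0.07],[0,0,0,0.03,0.02,0,0.07],[0,0,0,0.03,0.02,0,0.07],[0,0,0,0.03,0.02,0,0.07],[0,0,0,0.02,0.01,0,0.07],[0,0,0,0,0,0,0.07],[0,0,0,0,0,0,0.07]]]';python3 - <<'E'
from h import *
plan((.597,-.0174,.163))
c=read_camera("wrist"); save(c,"w23"); k,s=fitkeeper(c,(.6185,-.1723,.1405),"fk7"); b=ball(c); print(k,s,b and b[0]); pads(c,.0775,.1); rect(c,(.6185,-.1723,.1425),.075,"r4")
E
```

```text
t: 50.42
eef_pos: [0.5324, -0.1586, 0.3335]
tool_rot: [-0.002, 0.753, -0.658, 0.003]
contact_force: [0.7, 1.1, 0.5]
gripper_width: 0.819
t 50.42 pos [ 0.5324 -0.1586  0.3335] yaw -1.437 w 0.0699 F [0.7 1.1 0.5] q7 -1.41
turn [-0.0069 -0.001   0.    ] shift after [-0.1313 -0.0828  0.1705] shift before [-0.1315 -0.0817  0.171 ]
[ 0.61840078 -0.17098676  0.13763638] 0.8887362147256124 [ 0.59759375 -0.01706275  0.10960926]
424 [418.  96.] [ 633.2 -279.7] [55.1  6.4] 8.1 [0.0805 0.0822] [204. 195. 176.]
385 [310.  96.] [ 618.5 -176.9] [54.9  6. ] 8.8 [0.0806 0.0823] [104.  42.  36.]
401 [364.  97.] [ 625.3 -228.3] [55.   6.5] 7.8 [0.0806 0.0822] [ 65.  82. 121.]
382 [260.  98.] [ 611.2 -129.6] [54.9  6.1] 8.0 [0.0805 0.0825] [138. 107.  53.]
1698 [146. 264.] [423.2 -34.7] [188.7  81.9] 68.4 [0.0889 0.0996] [51. 54. 45.]
585 [ 19. 265.] [403.6 111.4] [53.8 11.9] 78.4 [0.089  0.0996] [78. 76. 66.]
```

View pics/w23.png

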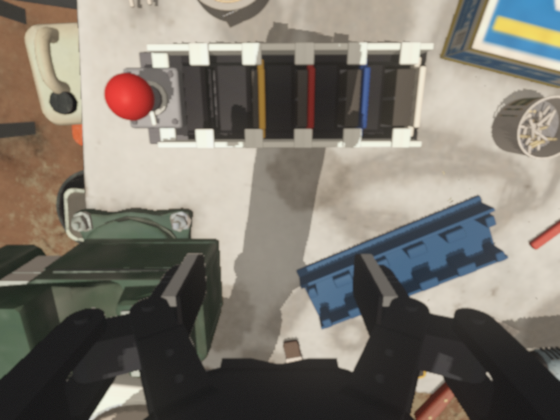

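View pics/r4.png

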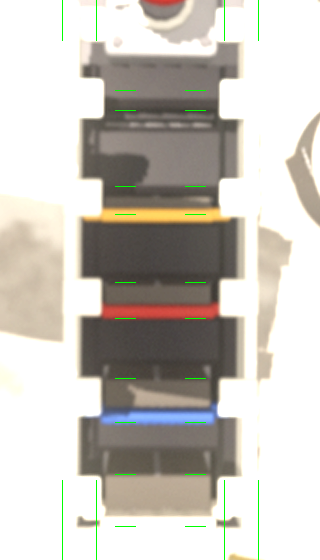

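The keeper reads shut to within 1–2 mm of home, against a limit of 2.7 mm. There is plenty of time, so I'll grip again lightly and press it against the stop to make sure.

```bash
python3 -m creep '[[[-0.004,0,-0.1,-0.02,-0.012,0,0.07],[0,0,-0.1,-0.03,-0.015,0,0.07],[0,0,-0.1,-0.03,-0.016,0.01,0.07],[0,0,0,-0.03,-0.02,0.02,0.07],[0,0,0,-0.01,-0.015,0.02,0.07],[0,0,0,0,0,0.015,0.07],[0,0,0,0,0,0,0.07],[0,0,0,0,0,0,0.07]]]';python3 - <<'E'
from h import *
c=read_camera("wrist"); b=ball(c); print(b[0])
plan((.597,-.0174,.22)); plan((.597,-.0174,.22),-1.15)
E
```

```text
t: 51.13
eef_pos: [0.5732, -0.0026, 0.268]
tool_rot: [-0.004, 0.85, -0.527, 0.002]
contact_force: [-0.0, 0.5, 1.6]
gripper_width: 0.82
[ 0.59719394 -0.01725186  0.10967274]
t 51.18 pos [ 0.573  -0.0029  0.268 ] yaw -1.109 w 0.0701 F [-0.1  0.4 -0. ] q7 -1.45
turn [-0.0091  0.0007 -0.    ] shift after [ 0.0237 -0.015   0.048 ] shift before [ 0.0237 -0.0146  0.0481]
t 51.18 pos [ 0.573  -0.0029  0.268 ] yaw -1.109 w 0.0701 F [-0.1  0.4 -0. ] q7 -1.45
turn [-0.0091  0.0009  0.0405] shift after [ 0.0231 -0.016   0.048 ] shift before [ 0.0237 -0.0146  0.0481]
```

```bash
python3 -m creep '[[[-0.008,0,0,0.01,-0.006,0,0.07],[0,0,0,0.009,-0.006,0.01,0.07],[0,0,0,0.002,-0.002,0.02,0.07],[0,0,0,0,0,0.015,0.07],[0,0,0,0,0,0,0.07],[0,0,0,0,0,0,0.07]]]';python3 - <<'E'
from h import *
plan((.597,-.0174,.163))
E
```

```text
t: 51.68
eef_pos: [0.5996, -0.0199, 0.2257]
tool_rot: [-0.002, 0.848, -0.529, 0.004]
contact_force: [0.7, -0.2, 0.4]
gripper_width: 0.82
t 51.68 pos [ 0.5996 -0.0199  0.2257] yaw -1.116 w 0.0700 F [ 0.7 -0.2  0.4] q7 -1.47
turn [-0.0081 -0.0052  0.    ] shift after [-0.0034  0.0012  0.0627] shift before [-0.0038  0.0017  0.0627]
```

```bash
python3 -m creep '[[[-0.007,-0.005,0,-0.003,0.001,0.01,0.07],[0,0,0,0,0,0.02,0.07],[0,0,0,0,0,0.018,0.07],[0,0,0,0,0,0.01,0.07],[0,0,0,0,0,0,0.07],[0,0,0,0,0,0,0.07]]]';python3 - <<'E'
from h import *
plan((.597,-.0174,.163))
E
```

```text
t: 52.18
eef_pos: [0.5996, -0.0188, 0.1688]
tool_rot: [-0.002, 0.847, -0.531, 0.003]
contact_force: [0.5, -0.7, -0.5]
gripper_width: 0.819
t 52.18 pos [ 0.5996 -0.0188  0.1688] yaw -1.119 w 0.0700 F [ 0.5 -0.7 -0.5] q7 -1.51
turn [-0.0058 -0.0029  0.    ] shift after [-0.0024  0.0017  0.0058] shift before [-0.0025  0.0018  0.0058]
```

```bash
python3 -m creep '[[[-0.005,-0.003,0,-0.002,0.001,0.004,0.07],[0,0,0,0,0,0.001,0.07],[0,0,0,0,0,0,0.045],[0,0,0,0,0,0,0.03],[0,0,0,0,0,0,0.03],[0,0,0,0,0,0,0.03],[0,0,0,0,0,0,0.03],[0,0,0,0,0,0,0.03]]]' 40;python3 - <<'E'
from h import *
plan((.597,-.0174,.163));print(get_obs()["torque"])
E
python3 -m creep '[[[0,0,0.04,0,0,0,0.03],[0,0,0.04,0,0,0,0.03],[0,0,0.04,0,0,0,0.03],[0,0,0.03,0,0,0,0.03]]]';python3 - <<'E'
from h import *
plan((.597,-.0174,.163));print(get_obs()["torque"])
E
```

```text
t: 52.85
eef_pos: [0.5992, -0.0171, 0.1669]
tool_rot: [-0.001, 0.847, -0.531, 0.002]
contact_force: [0.9, -0.2, -1.3]
gripper_width: 0.445
t 52.85 pos [ 0.5992 -0.0171  0.1669] yaw -1.120 w 0.0380 F [ 0.9 -0.2 -1.3] q7 -1.52
turn [-0.0046 -0.0019  0.    ] shift after [-0.0007  0.0021  0.0039] shift before [-0.0007  0.0021  0.0039]
[ 0.0180483  -0.06480167  0.00549781]
t: 53.18
eef_pos: [0.6, -0.0172, 0.1669]
tool_rot: [-0.002, 0.804, -0.594, 0.003]
contact_force: [3.8, 0.6, -3.9]
gripper_width: 0.445
t 53.18 pos [ 0.6    -0.0172  0.1669] yaw -1.272 w 0.0380 F [ 3.8  0.6 -3.9] q7 -1.65
turn [-0.007  -0.0019  0.    ] shift after [-0.0007  0.0029  0.0039] shift before [-0.0007  0.003   0.0039]
[ 0.03161101 -0.73774273  0.17073403]
```

```bash
python3 -m creep '[[[0,0,0.05,0,0,0,0.03],[0,0,0.04,0,0,0,0.03],[0,0,0,0,0,0,0.03]]]';python3 - <<'E'
from h import *
plan((.597,-.0174,.163));print(get_obs()["torque"])
E
python3 -m creep '[[[0,0,0,0,0,0,0.05],[0,0,0,0,0,0,0.07],[0,0,0,0,0,0,0.07],[0,0,0,0,0,0,0.07],[0,0,0,0,0,-0.02,0.07],[0,0,0,0,0,-0.03,0.07],[0,0,0,0,0,-0.03,0.07],[0,0,0,0,0,-0.03,0.07],[0,0,0,0,0,-0.03,0.07],[0,0,0,0.02,0.01,-0.02,0.07],[0,0,0,0.03,0.02,0,0.07],[0,0,0,0.03,0.02,0,0.07],[0,0,0,0.03,0.02,0,0.07],[0,0,0,0.02,0.01,0,0.07],[0,0,0,0,0,0,0.07],[0,0,0,0,0,0,0.07]]]';python3 - <<'E'
from h import *
plan((.597,-.0174,.163))
c=read_camera("wrist"); save(c,"w24"); k,s=fitkeeper(c,(.6185,-.1723,.1405),"fk8"); b=ball(c); print(k,s,b and b[0]); pads(c,.0775,.1); rect(c,(.6185,-.1723,.1425),.075,"r5")
E
```

```text
t: 53.43
eef_pos: [0.6019, -0.017, 0.1669]
tool_rot: [-0.004, 0.776, -0.63, 0.005]
contact_force: [1.2, -0.5, -3.6]
gripper_width: 0.445
t 53.43 pos [ 0.6019 -0.017   0.1669] yaw -1.364 w 0.0380 F [ 1.2 -0.5 -3.6] q7 -1.73
turn [-0.0117 -0.0022  0.    ] shift after [-0.0006  0.0048  0.0039] shift before [-0.0006  0.0049  0.0039]
[ 0.06550207 -0.34353676 -0.11583441]
t: 54.77
eef_pos: [0.5464, -0.164, 0.3373]
tool_rot: [-0.004, 0.781, -0.625, 0.005]
contact_force: [0.8, 1.4, 0.2]
gripper_width: 0.82
t 54.77 pos [ 0.5464 -0.164   0.3373] yaw -1.350 w 0.0701 F [0.8 1.4 0.2] q7 -1.32
turn [-0.0113 -0.0025  0.    ] shift after [-0.132  -0.0815  0.1743] shift before [-0.1324 -0.0795  0.1749]
[ 0.6187395  -0.17205802  0.13852848] 0.890587131412276 [ 0.59730713 -0.01705778  0.1096271 ]
357 [261. 111.] [ 611.4 -131. ] [54.5  6.2] 8.0 [0.0804 0.082 ] [141. 109.  55.]
357 [307. 114.] [ 618.5 -176.6] [54.8  6.1] 8.0 [0.0805 0.0819] [104.  42.  37.]
369 [359. 118.] [ 625.6 -228.2] [56.   6.5] 8.5 [0.0805 0.0822] [56. 68. 96.]
388 [411. 123.] [ 633.1 -279.7] [55.   6.6] 8.5 [0.0805 0.0821] [203. 193. 174.]
376 [ 13. 257.] [401.9 103.9] [41.5 10.4] 81.1 [0.0866 0.0991] [100.  95.  84.]
1401 [113. 254.] [430.9  -5.8] [  2.8 148.9] 7.9 [0.0894 0.0995] [50. 54. 44.]
```

View pics/w24.png

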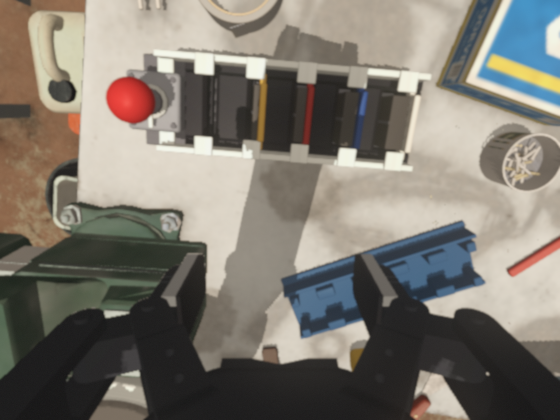

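The keeper fit now coincides with home within 0.5 mm. However, yellow's plate top edge looks about 5 mm further over than nominal, so I'll check it for lean.

```bash
python3 - <<'E'
from h import *
c=read_camera("wrist"); W=world(c); g=np.array([.6188,-.1722]); a=.1405
L=(W[...,:2]-g)@np.array([[np.cos(a),-np.sin(a)],[np.sin(a),np.cos(a)]])*1000; Z=W[...,2]*1000
for n,y0 in (("yellow",50),("red",0),("blue",-50),("white",-100)):
    print(n)
    for zl,zh in ((44,50),(50,56),(56,62),(62,68),(68,71),(71,74),(74,78),(78,80),(80,83)):
        s=(np.abs(L[...,0])<26)&(np.abs(L[...,1]-y0)<20)&(Z>zl)&(Z<zh)
        if s.sum(): print("  z",zl,s.sum(),"y %.1f..%.1f"%tuple(np.percentile(L[...,1][s]-y0,[3,97])), "x %.1f..%.1f"%tuple(np.percentile(L[...,0][s],[1,99])))
im=c["color"][:,:,::-1]; cv2.imwrite("pics/z24.png",cv2.resize(np.clip(im[45:175,200:350]*1.5,0,255).astype(np.uint8),None,fx=4.5,fy=4.5,interpolation=cv2.INTER_CUBIC))
E
```

```text
yellow
  z 44 6 y 4.3..4.7 x -25.2..15.6
  z 50 11 y 3.5..4.3 x -8.8..13.4
  z 56 6 y 2.9..3.3 x -12.7..8.3
  z 62 12 y 2.2..2.7 x -16.4..23.7
  z 68 109 y -4.1..1.9 x -25.2..23.9
  z 71 219 y -4.4..1.5 x -24.9..24.4
  z 74 11 y -5.0..-4.6 x -21.2..24.5
  z 78 102 y -11.1..-5.2 x -24.8..25.4
  z 80 232 y -10.9..-5.6 x -25.7..25.0
red
  z 44 16 y 8.5..8.9 x -19.3..20.3
  z 50 13 y 8.5..8.7 x -22.0..17.0
  z 56 13 y 8.5..8.7 x -24.7..24.7
  z 62 13 y 2.6..8.8 x -24.4..25.4
  z 68 338 y -1.3..8.5 x -25.5..25.5
  z 71 203 y -1.4..8.0 x -25.3..24.6
  z 74 18 y -1.5..-1.3 x -19.4..23.5
  z 78 84 y -7.3..-1.4 x -23.6..24.6
  z 80 250 y -7.0..-1.7 x -25.2..25.3
blue
  z 44 49 y 10.3..10.9 x -24.1..24.6
  z 50 45 y 10.4..10.9 x -24.6..23.5
  z 56 61 y 10.3..10.9 x -25.0..25.1
  z 62 50 y 10.3..10.8 x -25.5..24.0
  z 68 473 y -3.2..10.6 x -25.2..25.2
  z 71 317 y -3.6..10.1 x -25.5..25.0
  z 74 57 y -3.9..-3.2 x -25.0..25.4
  z 78 87 y -9.3..-3.3 x -23.4..25.8
  z 80 254 y -8.9..-3.6 x -25.8..25.8
white
  z 44 86 y 11.8..12.7 x -24.9..25.0
  z 50 90 y 11.8..12.7 x -25.2..25.6
  z 56 88 y 11.8..12.7 x -24.9..24.7
  z 62 96 y 11.7..12.8 x -25.1..25.3
  z 68 643 y -5.8..12.3 x -25.4..25.3
  z 71 389 y -6.1..11.7 x -25.4..25.3
  z 74 75 y -6.3..-5.1 x -25.0..25.4
  z 78 102 y -11.3..-5.4 x -24.9..25.2
  z 80 255 y -11.2..-5.4 x -25.7..25.3
```

View pics/z24.png

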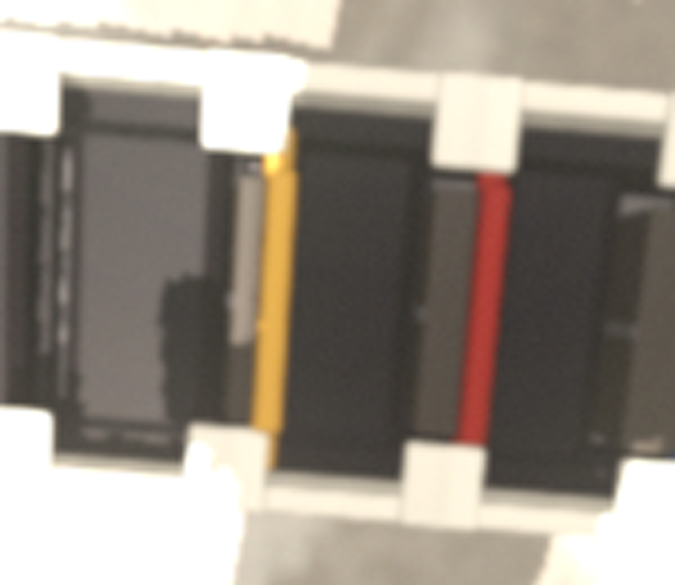

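Yellow leans 0.11 rad (6.4°) in its slot. That is inside the 10° limit and is about the most the slot walls allow (0.12 rad). Its origin is about 1 mm off and it rests on the shoulder. I'll take one last look and hand in.

```bash
python3 -m creep '[[[0,0,0,0,0,0,0.07],[0,0,0,0,0,0,0.07],[0,0,0,0,0,0,0.07]]]'; python3 - <<'E'
from h import *
c=read_camera("wrist"); k,s=fitkeeper(c,(.6185,-.1723,.1405)); print(k,s); pads(c,.0775,.1)
from station import hand_in
print(hand_in())
E
```

```text
t: 55.12
eef_pos: [0.548, -0.1587, 0.3371]
tool_rot: [-0.004, 0.783, -0.622, 0.004]
contact_force: [0.9, 0.3, 0.7]
gripper_width: 0.815
[ 0.61888818 -0.17156189  0.13885411] 0.886490668867896
356 [267. 114.] [ 611.2 -130.9] [54.9  6.2] 8.1 [0.0805 0.0822] [143. 110.  53.]
358 [313. 117.] [ 618.4 -176.7] [55.9  6.1] 8.2 [0.0805 0.0821] [107.  42.  37.]
371 [365. 123.] [ 625.8 -228. ] [55.4  6.4] 8.3 [0.0805 0.0821] [ 61.  74. 106.]
380 [417. 126.] [ 633.3 -279.6] [55.   6.7] 8.8 [0.0804 0.0821] [214. 204. 185.]
486 [ 14. 256.] [402.6 105.6] [45.8 11. ] 79.6 [0.0874 0.0994] [92. 88. 78.]
1378 [115. 255.] [430.4  -3.1] [  3.2 143.5] 8.0 [0.0893 0.0995] [50. 54. 44.]
the job is handed in; nothing more can be done
None
```

The job is handed in at about 55 s of the 200 s. I opened the keeper fully and lowered the four pads that were there into their own slots: yellow in slot2, red in slot3, blue in slot4, white in slot5. The green pad was absent. I then turned the knob home, re-gripped it and pressed it against the stop.

**Last checks:**
- **Pads:** all four tops are about 82 mm above the bench, which is shoulder height. The pads did not move between the last two looks.
- **Keeper:** it sits within about 1 mm of shut, against a limit of about 2.7 mm. The first closing had read 1–2 mm short, which is why I re-gripped the knob.
- **Bystanders:** the gauge stayed where it was, the tin and tape were not approached, and the arm is clear of everything.

**What disagreed:** the yellow pad was upright when I released it, but after the keeper was closed it leans about 0.11 rad (6.4°) in its slot. That is inside the 10° limit, its origin is about 1 mm off, and the slot walls allow only about 0.12 rad, so I left it.

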